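# Open the grease jar braced in the bench frame

### The arm

A 6-joint arm with a two-finger parallel gripper is mounted at the origin on the work surface. World frame = base frame: x ahead of the robot, y to its left, z up, the work surface at z = 0. Lengths are in mm, angles in rad, forces in N, time in s.
With the tool pointing down it reaches from about 400 to 925 mm from the base axis. Payload 12.5 kg.
Tool frame: the origin (TCP) lies midway between the tips of the shut fingers; the grasp point (between the pads) lies 19 mm behind it; z points along the fingers, y is the direction in which the jaws open and shut (so a half turn about z gives the same grasp; the last joint's range is limited). The gripper opens to 95 mm and grips with 3 to 60 N. Pads are 20 mm wide; open, the fingers measure 119 mm over their backs; the gripper's body (75 mm by 180 mm) begins 59 mm behind the grasp point.
Start: joints at [1.163, 0.491, 1.559, -0, 1.092, -0.106], TCP at [185.758, 596.775, 214.661] pointing down, gripper open.
Joint ranges: [-3.1, 3.1], [-0.84, 2.19], [0.05, 2.79], [-1.13, 4.28], [0.06, 2.93], [-2.69, 2.69]. Speed limits (rad/s): [2.22, 2.22, 2.79, 3.14, 3.14, 3.14].

### API

Orientations are given as [roll, pitch, yaw] about the fixed x, y, z axes, in that order (R = Rz(yaw) Ry(pitch) Rx(roll)).
In Python, from cell import env, eyes, job_done, boxes_of, regions_of gives the robot as it stands.
- The arm moves only by the tool send_rows, never from a script. Its argument "plan" is text: rows parted by semicolons, each of 5 numbers parted by spaces: the shift along the tool's x, y, z in mm, then the turn about the tool's z in rad, then the finger opening in mm, from 0 to 95.1. In form: x y z roll gripper; .... A call has 1 to 8 rows; each row shifts and turns the pose as measured when the row begins, along the tool's axes as they then stand; what a row does not reach is not made up. A row lasts 1/10 s, in which the tool goes at most 50 mm and 8.59 degrees, less where a joint would pass 70% of its speed; a pose out of reach is approached as far as the arm can. A call with a gripper value outside its range is refused whole. The fingers move at their own pace and stop on an object; the grip force is fixed at half the most. Time passes only in rows, so rows that do not move let the fingers close. It gives the time, the measured TCP pose, the force and the opening at its end, in the units of the state.
- env.state(): the state, without advancing time (a new reading comes with each control period).
- eyes.read_camera(name): name is "scene" or "top" or "wrist"; returns a dict with "image" (400x640x3 uint8, red, green, blue), "vertical_fov" (degrees; the focal length in pixels is half the picture's height over the tangent of half this angle, whatever the lens; pixels are square), "cx", "cy" (the principal point, pixels), "extrinsics" (4x4, takes a point from camera to world coordinates). Camera axes: x right, y up, looking along -z (the intrinsics and any distortion apply to the point x, -y, -z); pixel columns grow to the right and rows downward; lengths in mm; the calibration is good to about 2 mm. A picture is of the moment at which its call begins. There is no depth.
- job_done(): hands the job in, once; it reports no verdict.
Trained networks look in a picture, given as the dict that the camera call returned (one of the last four; its "shot" number tells which), for a name from the list of things; names that differ only in an ending like _2 or _b are one class to them, and where a whole thing is asked for, a point or a joint stands for the part that bears it (a point fixed in the world has none). Each returns a list of dicts, best first, with "confidence" (0 to 1); they miss things now and then, are a little off and sometimes report something else, mostly with a low value. They report only what shows in the picture. A call takes as long as a camera call. They do not tell look-alikes from the thing itself.
- boxes_of(target, picture): "bbox" ([left, top, width, height] in pixels, round what is visible of it).
- regions_of(target, picture): "pixels" (400x640 bool, what is visible of it) and "bbox" ([left, top, width, height] in pixels, round what is visible of it).
The state is a dict: "t": time; "joints": joint angles; "qvel": joint speeds; "tau": joint torques, N m; "eef_pos": TCP position; "tcp_rot": TCP orientation; "ft_force": force on the tool from outside, world axes, zero at the start; "moment": the same for the moment, N m; "opening": opening from 0.0 (shut) to 1.0 (fully open).
Only numpy, scipy, OpenCV 4.12 (cv2) and the standard library are available. Lean on these libraries where they do the work, as an engineer would, in place of code of your own. Each camera call takes 0.05 s, during which the arm holds its last target.

### The job

Set the square grease jar, cap still tight, fully down in the wooden bracing frame so that it cannot spin, then unscrew its cap anticlockwise, turning no further than it takes for the threads to let go. Lift the cap off and finish while still holding it in the gripper, level, still and centred two or three centimetres above the open mouth, with the jar left standing in the frame. Leave the other things on the bench alone.

Things in the scene. Friction and masses are not known exactly. Their poses are not given: they have to be found in the camera images.
- jar: square white plastic grease jar, 66 x 66 mm with slightly rounded edges, flat shoulder 71 mm up, standing loose on the bench; 0.2 to 0.45 kg. Origin: centre of its underside; z up; x and y normal to its flat sides. Closed, it is 104 mm tall with the cap. It can be lifted by the body or by its closed cap.
- jar_mouth (a point): centre of the jar's mouth, on its axis, 90 mm above its underside, at the rim of the neck. The neck is 36 mm across, 47 mm over its threads; a springy rubber seal in it stands up to 4 mm above the rim when the cap is off
- cap: round knurled aluminium screw cap of the square jar, 56 mm across, 27 mm tall, 0.06 kg. Origin: centre of its lower rim; z up. Closed, the rim is 77 mm above the jar's underside, 6 mm above the shoulder. Turned anticlockwise (from above) it is stiff (about 0.3 to 0.5 N m), rises about 1 mm and comes free about 1.0 rad from closed, when the seal pushes it up 1 to 2 mm with about 20 N
- cap_mark (a point): point on the cap's side, on the cap's x axis, 28 mm from its axis, 21 mm above its lower rim: shows how far the cap is turned. Closed, it lies on the jar's +x side and the cap cannot go further clockwise; free from about 1.0 rad anticlockwise of that; at about 1.75 rad the threads run into the next ones
- frame: wooden bracing frame screwed to the bench: base 110 x 110 x 9 mm, four cleats round a square pocket 72 x 72 mm, open at the top; the jar fits any of four ways round, 3 mm to spare each side, and turns about 0.1 rad before it is held. Origin: centre of the base's underside; z up; x, y normal to the pocket's sides. Pocket floor 9 mm, cleat tops 36 mm above the bench
- wrench: open-ended wrench lying flat, 170 mm long; bystander, leave it alone. Origin: on its underside, about mid-length; x along its length
- screwdriver: screwdriver lying flat at the left of the bench; bystander, leave it alone. Origin: on its underside, about mid-length; x along its length
- oil_bottle: plain grey oil bottle, 60 mm across, 170 mm tall; bystander, leave it alone. Origin: centre of its underside
- spray_can: spray can, 54 mm across, 150 mm tall; bystander, leave it alone. Origin: centre of its underside
- round_jar: round glass jar with a steel lid, 66 mm across, 75 mm tall (not the one to open); bystander, leave it alone. Origin: centre of its underside
- bearing: steel bearing ring, 62 mm across, 18 mm tall; bystander, leave it alone. Origin: centre of its underside
- bolt_tray: dark steel tray in two compartments, 120 x 170 x 45 mm; bystander, leave it alone. Origin: centre of its underside
- hammer: hammer lying flat, 260 mm long; bystander, leave it alone. Origin: on its underside, about mid-length; x along its length
Mind the look-alikes: they are no part of the job. There is more than one size of the cap; the one meant has the size given above. What is shaped like the jar but orange is not meant.

How it is judged:
By the outcome, as a careful person would: the job done as asked, in the order asked, and still so for the second after the job is handed in, while the arm keeps its last pose, push and grip.
It also fails if it takes over 42 s, if anything falls off the work surface, if the arm or the gripper's body presses on something with over 40 N, if the wrist force passes 120 N, or if a joint passes its speed limit or range.

## Working session

There is one attempt and no reset: what is moved stays moved. The work goes in short steps, Python scripts to look and compute and a tool call to move; the robot and the scene stay as the last step left them, time stands still between calls to the robot, and variables do not carry over. Pictures are saved under pics/ and viewed, and the job is handed in when it is done.

Besides the shell and the picture viewer there is one more tool, called after "Call:" as name(argument=value, ...) on one line, values as JSON. send_rows: Moves the arm, as the interface text tells. Its arguments: {"type":"object","properties":{"plan":{"type":"string"}},"required":["plan"]}

```bash
ls; mkdir -p pics
python3 - <<'E'
from cell import env, eyes, boxes_of
import cv2, numpy as np
print(env.state())
for n in ["scene","top"]:
    p=eyes.read_camera(n); cv2.imwrite(f"pics/{n}0.png",p["image"][:,:,::-1])
    print(n,p["vertical_fov"],p["cx"],p["cy"],p["extrinsics"],[k for k in p])
    for t in ["jar","cap","frame","cap_mark"]:
        print(t,[(b["bbox"],round(b["confidence"],2)) for b in boxes_of(t,p)])
E
```

```text
pics
{'t': 0.0, 'joints': array([ 1.16337914e+00,  4.91578584e-01,  1.55947452e+00,  1.02650443e-05,
        1.09172110e+00, -1.05611455e-01]), 'qvel': array([ 0.00095528, -0.00112074,  0.00242807,  0.00043511,  0.00169489,
       -0.00012938]), 'tau': array([-8.67459203e-04, -6.12642574e+01, -2.58163422e+01,  6.92578219e-02,
        4.83128708e-02, -1.48423205e-04]), 'eef_pos': array([185.65651673, 596.5146259 , 214.04130643]), 'tcp_rot': array([-3.14041865e+00, -1.33606206e-04,  2.83978211e+00]), 'ft_force': array([ 0.46998657,  0.38880481, -0.14674408]), 'moment': array([0.01476134, 0.04948377, 0.00217116]), 'opening': 0.9999056784310308}
scene 50.080612886084566 321.07841100832053 200.71996864873825 [[-3.84513167e-01 -5.92194857e-01  7.08134787e-01  1.43548914e+03]
 [ 9.23061450e-01 -2.38052084e-01  3.02140307e-01  3.32739533e+02]
 [-1.03529747e-02  7.69828849e-01  6.38166404e-01  8.42471867e+02]
 [ 0.00000000e+00  0.00000000e+00  0.00000000e+00  1.00000000e+00]] ['image', 'vertical_fov', 'cx', 'cy', 'extrinsics', 'shot']
jar [([284.0, 175.5, 21.0, 28.9], 0.89), ([267.8, 145.0, 2
[... 402 characters left out ...]
2.97676819e-05 -1.61597544e-02 -3.19784995e+01]
 [-1.61244324e-02  6.79451825e-02  9.97558748e-01  1.18322955e+03]
 [ 0.00000000e+00  0.00000000e+00  0.00000000e+00  1.00000000e+00]] ['image', 'vertical_fov', 'cx', 'cy', 'extrinsics', 'shot']
jar [([362.8, 209.2, 40.2, 38.2], 0.76), ([415.5, 262.5, 31.7, 38.0], 0.72), ([373.8, 216.6, 25.2, 26.5], 0.47), ([164.8, 168.3, 9.6, 87.4], 0.33)]
cap [([419.1, 211.0, 34.7, 36.9], 0.92), ([363.6, 210.9, 39.0, 43.3], 0.73), ([371.5, 218.7, 30.3, 25.7], 0.68), ([301.5, 267.5, 26.9, 25.5], 0.52)]
frame [([201.9, 163.9, 58.0, 54.7], 0.72)]
cap_mark [([373.3, 217.4, 25.7, 22.6], 0.93), ([420.2, 212.8, 31.2, 34.9], 0.83), ([164.9, 169.7, 12.3, 84.6], 0.27)]
```

View pics/scene0.png

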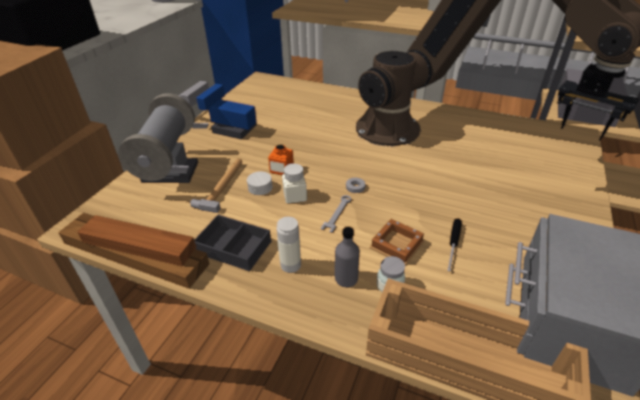

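View pics/top0.png

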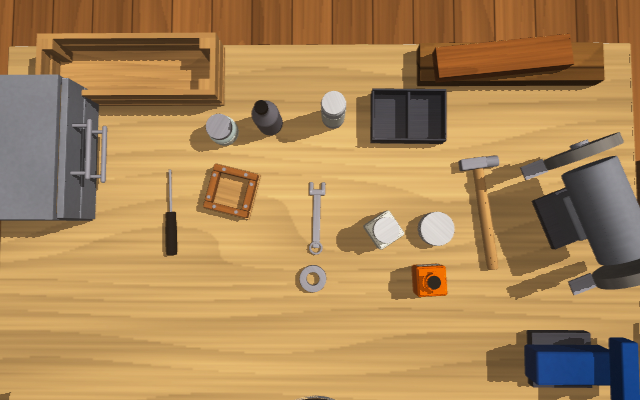

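Run:
```python
import cv2
a=cv2.imread("pics/top0.png");
cv2.imwrite("pics/top0c.png",cv2.resize(a[190:310,280:460],None,fx=4.4,fy=4.4,interpolation=2)[:600,:800])
cv2.imwrite("pics/top0f.png",cv2.resize(a[150:235,185:280],None,fx=7,fy=7,interpolation=2))
a=cv2.imread("pics/scene0.png");
cv2.imwrite("pics/scene0c.png",cv2.resize(a[125:275,220:440],None,fx=3.6,fy=3.6,interpolation=2))
```

```text
(no output)
```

View pics/top0c.png

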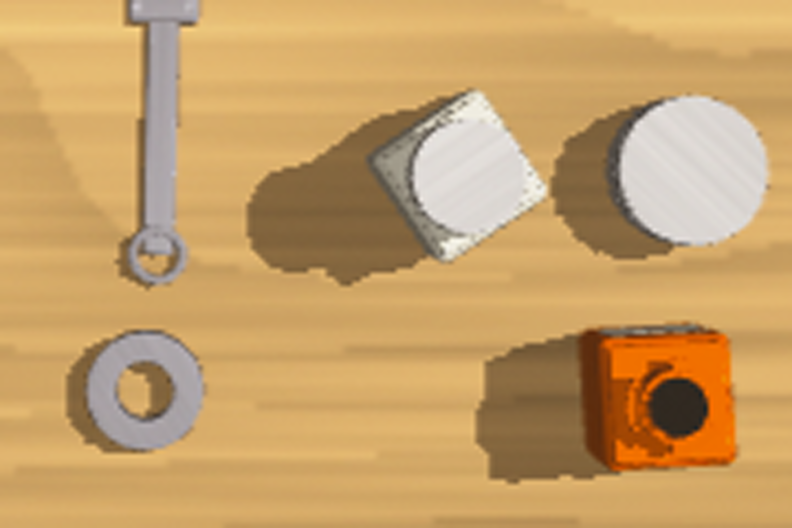

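View pics/top0f.png

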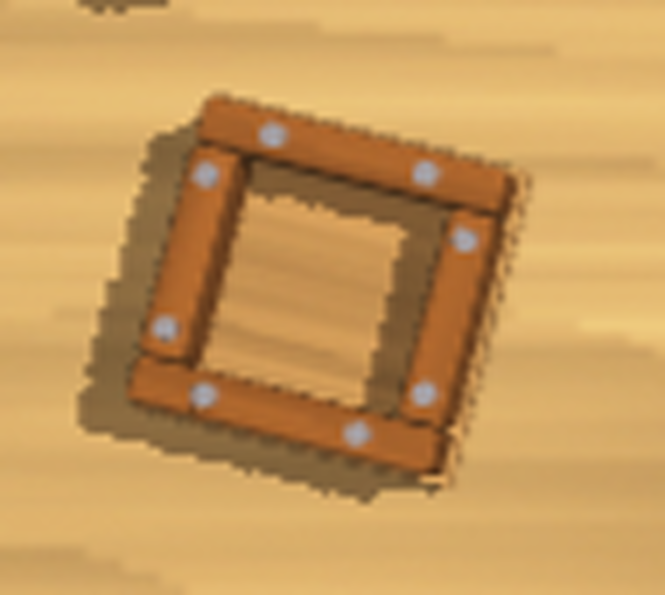

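View pics/scene0c.png

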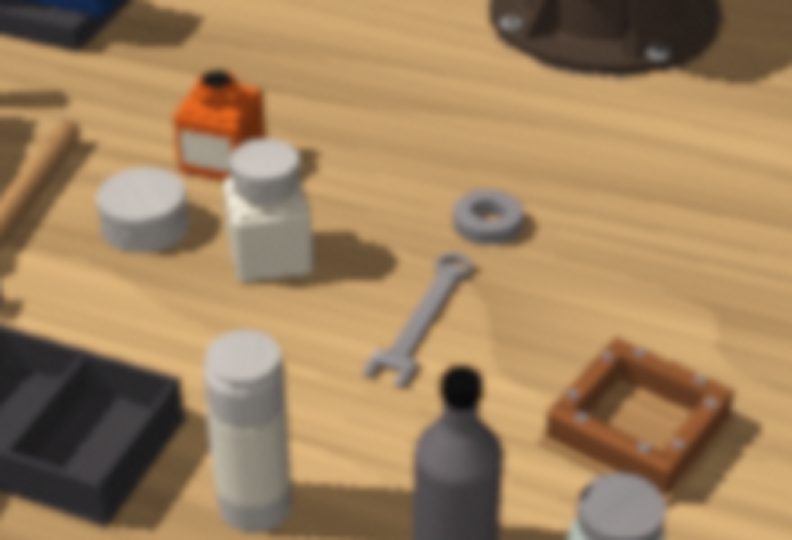

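The jar is the white square one at about (385,230) in the top image. The disc at (436,229) is the larger cap, and the orange jar is at (430,281). The frame is at about (232,190). Next I'll compute positions.

```bash
cat > h.py <<'E'
import numpy as np, cv2
from cell import env, eyes, boxes_of, regions_of
def f_of(p): return 200/np.tan(np.radians(p["vertical_fov"])/2)
def ray(p,u,v):
    f=f_of(p); E=np.array(p["extrinsics"])
    d=E[:3,:3]@np.array([(u-p["cx"])/f,-(v-p["cy"])/f,-1]); return E[:3,3],d
def at_z(p,u,v,z):
    o,d=ray(p,u,v); return (o+d*(z-o[2])/d[2])
def proj(p,X):
    f=f_of(p); E=np.array(p["extrinsics"]); c=E[:3,:3].T@(np.array(X)-E[:3,3])
    return p["cx"]+f*c[0]/-c[2], p["cy"]-f*c[1]/-c[2]
def st():
    s=env.state(); print("t",round(s["t"],2),s["eef_pos"].round(1),s["tcp_rot"].round(3),"F",s["ft_force"].round(1),"M",s["moment"].round(2),"op",round(s["opening"]*95.1,1),"j",s["joints"].round(2)); return s
E
python3 - <<'E'
from h import *
p=eyes.read_camera("top")
c=lambda x,y,s,a,b:(a+(x+.5)/s-.5,b+(y+.5)/s-.5)
print("cap",at_z(p,*c(469,178,4.4,280,190),104).round(1))
J=[at_z(p,*c(x,y,4.4,280,190),71)[:2] for x,y in [(372,160),(478,92),(545,190),(443,262)]]
print("jar",np.round(J,1),np.mean(J,0))
def yaws(Q):
    Q=np.array(Q)
    for i in range(len(Q)):
        d=Q[(i+1)%4]-Q[i]; print(np.hypot(*d).round(1),np.degrees(np.arctan2(d[1],d[0])).round(1)%90)
yaws(J)
F=[at_z(p,*c(x,y,7,185,150),36)[:2] for x,y in [(212,97),(515,177),(440,472),(130,392)]]
print("frame",np.round(F,1),np.mean(F,0)); yaws(F)
print("decoy",at_z(p,*c(694,170,4.4,280,190),34).round(1), "orange", at_z(p,*c(660,400,4.4,280,190),71).round(1))
w=eyes.read_camera("wrist"); cv2.imwrite("pics/w0.png",w["image"][:,:,::-1]); print(w["vertical_fov"],w["extrinsics"]); st()
E
```

```text
cap [ 509.9 -154.5  104. ]
jar [[ 518.6 -109.9]
 [ 552.7 -163.1]
 [ 503.7 -196.2]
 [ 467.8 -145. ]] [ 510.71941897 -153.54149914]
63.2 32.6
59.1 34.0
62.5 35.099999999999994
61.7 34.7
frame [[662.1 230.5]
 [635.6 130.3]
 [538.8 154. ]
 [564.9 256. ]] [600.36269012 192.70386362]
103.6 75.2
99.6 76.30000000000001
105.3 75.7
100.4 75.3
decoy [ 513.7 -278.5   34. ] orange [ 399.9 -252.    71. ]
62.086214527405744 [[ 2.97585706e-01 -9.25605517e-01 -2.33874272e-01  1.20179733e+02]
 [ 9.54694885e-01  2.88351002e-01  7.35620573e-02  6.16813983e+02]
 [-6.51565355e-04 -2.45169588e-01  9.69479989e-01  3.84908121e+02]
 [ 0.00000000e+00  0.00000000e+00  0.00000000e+00  1.00000000e+00]]
t 0.6 [185.8 596.8 214.7] [ 3.142 -0.     2.84 ] F [-0.3 -0.1 -0.6] M [ 0.02 -0.04  0.03] op 95.0 j [ 1.16  0.49  1.56  0.    1.09 -0.11]
```

View pics/w0.png

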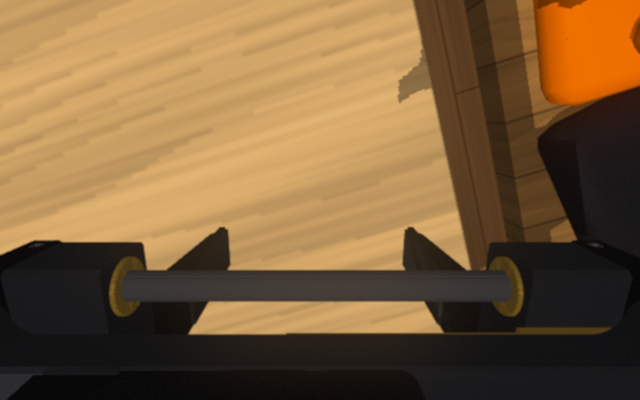

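```bash
cat >> h.py <<'E'
def plan(x,y,z,yaw,n,op,step=None):
    s=env.state(); P=s["eef_pos"].copy(); r=s["tcp_rot"]; psi=r[2]
    dy=(yaw-psi+np.pi)%(2*np.pi)-np.pi; D=(np.array([x,y,z])-P)/n
    rows=[]
    for i in range(n):
        a=psi+dy*i/n; c,s_=np.cos(a),np.sin(a)
        rows.append("%.1f %.1f %.1f %.3f %g"%(D[0]*c+D[1]*s_, D[0]*s_-D[1]*c, -D[2], -dy/n, op))
    for i in range(0,n,8): print("; ".join(rows[i:i+8]))
E
python3 - <<'E'
from h import *
plan(585,190,214,2.0,13,95)
E
```

```text
-38.6 -20.7 0.1 0.065 95; -39.9 -18.2 0.1 0.065 95; -41.0 -15.6 0.1 0.065 95; -41.9 -12.9 0.1 0.065 95; -42.6 -10.2 0.1 0.065 95; -43.2 -7.4 0.1 0.065 95; -43.6 -4.6 0.1 0.065 95; -43.8 -1.8 0.1 0.065 95
-43.8 1.0 0.1 0.065 95; -43.7 3.9 0.1 0.065 95; -43.3 6.7 0.1 0.065 95; -42.8 9.5 0.1 0.065 95; -42.1 12.2 0.1 0.065 95
```

Call:
send_rows(plan="-39 -21 0 0.065 95; -40 -18 0 0.065 95; -41 -16 0 0.065 95; -42 -13 0 0.065 95; -43 -10 0 0.065 95; -43 -7 0 0.065 95; -44 -5 0 0.065 95; -44 -2 0 0.065 95")

```text
t: 1.4
eef_pos: [435.5, 338.2, 214.7]
tcp_rot: [3.139, -0.001, 2.309]
ft_force: [-0.3, 0.7, 0.1]
opening: 1.003
```

Call:
send_rows(plan="-43 0 0 0.06 95; -43 3 0 0.06 95; -43 6 0 0.06 95; -43 9 0 0.06 95; -38 10 0 0.06 95; 0 0 0 0 95")

```text
t: 2.0
eef_pos: [588.5, 170.6, 215.1]
tcp_rot: [3.137, -0.001, 1.989]
ft_force: [-0.4, -0.3, -0.4]
opening: 0.998
```

Run:
```python
from h import *
st(); w=eyes.read_camera("wrist"); cv2.imwrite("pics/w1.png",w["image"][:,:,::-1])
np.save("w1.npy",w["extrinsics"])
print([(b["bbox"],b["confidence"]) for b in boxes_of("frame",w)], w["cx"],w["cy"])
```

```text
t 2.0 [588.5 170.6 215.1] [ 3.137e+00 -1.000e-03  1.989e+00] F [-0.4 -0.3 -0.4] M [-0.05  0.02 -0.01] op 94.9 j [ 0.17  0.47  1.59  0.    1.07 -0.25]
[([266.9, 95.9, 129.2, 135.0], 0.63)] 315.89716396357625 201.31444003746557
```

View pics/w1.png

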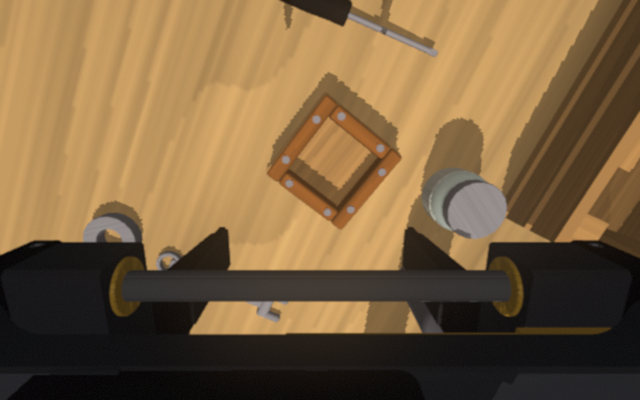

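Run:
```python
import cv2
a=cv2.imread("pics/w1.png");
cv2.imwrite("pics/w1c.png",cv2.resize(a[85:240,255:415],None,fx=3.8,fy=3.8,interpolation=2))
```

```text
(no output)
```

View pics/w1c.png

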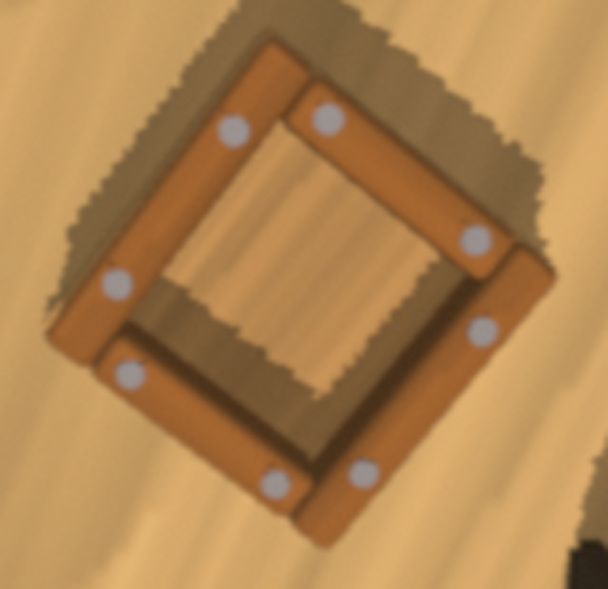

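Run:
```python
from h import *
w=eyes.read_camera("wrist")
S=[(233,131),(328,119),(477,241),(483,332),(364,474),(275,484),(130,375),(117,285)]
c=lambda x,y:(255+(x+.5)/3.8-.5,85+(y+.5)/3.8-.5)
W=np.array([at_z(w,*c(*q),36.5)[:2] for q in S]); m=W.mean(0); print(W.round(1),m)
z=((W-m)[:,0]+1j*(W-m)[:,1]); print(abs(z).round(1))
# along-cleat pairs: (7,0),(1,2),(3,4),(5,6)
for a,b in [(7,0),(1,2),(3,4),(5,6)]:
    d=W[b]-W[a]; print(np.hypot(*d).round(1),(np.degrees(np.arctan2(d[1],d[0]))%90).round(1))
C=np.array([at_z(w,*c(*q),36)[:2] for q in [(271,36),(555,274),(325,549),(47,333)]]); print(C.round(1),C.mean(0))
for i in range(4):
    d=C[(i+1)%4]-C[i]; print(np.hypot(*d).round(1),(np.degrees(np.arctan2(d[1],d[0]))%90).round(1))
plan(485,-145,214,1.27,8,95)
```

```text
[[559.  234.1]
 [580.9 247.4]
 [632.  234.9]
 [644.9 213.1]
 [632.4 162.4]
 [610.3 149.3]
 [559.8 161.5]
 [546.7 183.3]] [595.7410162  198.25037188]
[51.4 51.4 51.5 51.3 51.3 51.1 51.4 51.3]
52.3 76.4
52.6 76.2
52.2 76.1
52.0 76.3
[[558.1 260.5]
 [655.8 235.6]
 [631.9 137.2]
 [534.  162.9]] [594.98803662 199.04567697]
100.8 75.7
101.3 76.4
101.2 75.3
100.5 76.1
-31.2 -27.9 0.2 0.091 95; -33.6 -24.9 0.2 0.091 95; -35.7 -21.8 0.2 0.091 95; -37.5 -18.5 0.2 0.091 95; -39.0 -15.0 0.2 0.091 95; -40.2 -11.4 0.2 0.091 95; -41.1 -7.7 0.2 0.091 95; -41.6 -4.0 0.2 0.091 95
```

Run:
```python
from h import *
p=eyes.read_camera("top")
S=[(272,135),(425,173),(464,240),(424,393),(357,433),(203,394),(165,328),(205,174)]
W=np.array([at_z(p,185+(x+.5)/7-.5,150+(y+.5)/7-.5,36.5)[:2] for x,y in S]); print(W.mean(0)); m=W.mean(0); print(np.hypot(*(W-m).T))
S=np.array([(271,36),(555,274),(325,549),(47,333)])
```

```text
[600.50042032 195.83091612]
[51.07431941 51.1285828  51.04809398 51.1309873  51.09824116 51.1030671
 51.00476709 51.32450964]
```

Call:
send_rows(plan="-31 -28 0 0.09 95; -34 -25 0 0.09 95; -36 -22 0 0.09 95; -37 -18 0 0.09 95; -39 -15 0 0.09 95; -40 -11 0 0.09 95; -41 -8 0 0.09 95; -42 -4 0 0.09 95")

```text
t: 3.0
eef_pos: [479.2, -139.9, 215.5]
tcp_rot: [3.137, -0.006, 1.277]
ft_force: [-0.0, -0.1, -0.1]
opening: 0.996
```

Call:
send_rows(plan="0 0 0 0 95")

```text
t: 3.1
eef_pos: [478.1, -142.1, 215.8]
tcp_rot: [3.137, -0.005, 1.272]
ft_force: [0.1, 0.5, 0.3]
opening: 1.0
```

Run:
```python
from h import *
st(); w=eyes.read_camera("wrist"); cv2.imwrite("pics/w2.png",w["image"][:,:,::-1])
```

```text
t 3.1 [ 478.1 -142.1  215.8] [ 3.137 -0.005  1.272] F [0.1 0.5 0.3] M [-0.02  0.07  0.02] op 95.1 j [-0.42  0.31  1.86  0.01  0.97 -0.13]
```

View pics/w2.png

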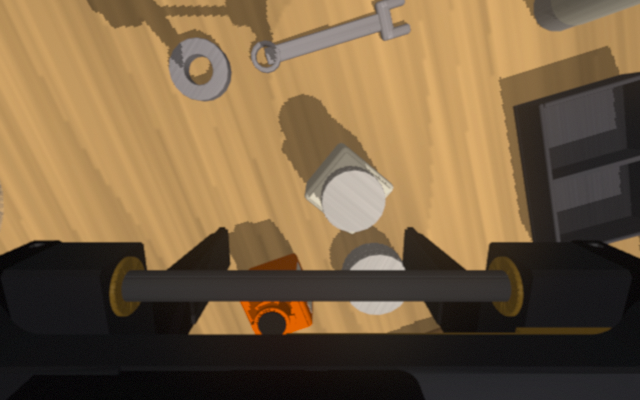

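Run:
```python
from h import *
w=eyes.read_camera("wrist")
g=w["image"]; cv2.imwrite("pics/w2c.png",cv2.resize(g[140:240,290:410][:,:,::-1],None,fx=6,fy=6,interpolation=2))
for n,p in (("wrist",w),("top",eyes.read_camera("top"))):
    for t in("cap","jar"):
        for r in regions_of(t,p):
            y,x=np.nonzero(r["pixels"]); 
            if len(x)<20: continue
            (cx,cy),rad=cv2.minEnclosingCircle(np.c_[x,y].astype(np.float32))
            print(n,t,round(r["confidence"],2),r["bbox"],x.mean().round(1),y.mean().round(1),(cx,cy,rad),at_z(p,x.mean(),y.mean(),104).round(1))
print("decoyw",at_z(w,354,199,104))
```

```text
wrist cap 0.8 [322.8, 168.5, 61.6, 66.7] 351.9 200.9 (351.7257995605469, 200.72579956054688, 33.03609085083008) [ 508.5 -152.   104. ]
wrist cap 0.57 [343.4, 243.5, 62.9, 74.4] 373.5 274.5 (374.58935546875, 279.2608337402344, 37.2379150390625) [ 508.9 -225.6  104. ]
wrist jar 0.82 [302.4, 147.3, 92.0, 68.5] 337.8 174.7 (347.5230407714844, 188.83641052246094, 44.477359771728516) [ 503.1 -126.1  104. ]
wrist jar 0.57 [238.7, 257.0, 73.0, 76.2] 277.8 306.6 (278.41864013671875, 296.2659606933594, 44.1097297668457) [ 413.6 -231.1  104. ]
wrist jar 0.55 [252.3, 2.4, 159.5, 72.4] 333.0 37.9 (328.0, 31.0, 82.07933044433594) [529.3 -21.3 104. ]
top cap 0.81 [419.3, 209.7, 37.0, 25.9] 439.0 223.7 (437.0897521972656, 227.7948760986328, 17.465774536132812) [ 523.5 -267.2  104. ]
decoyw [ 510.72754921 -150.87373692  104.        ]
```

View pics/w2c.png

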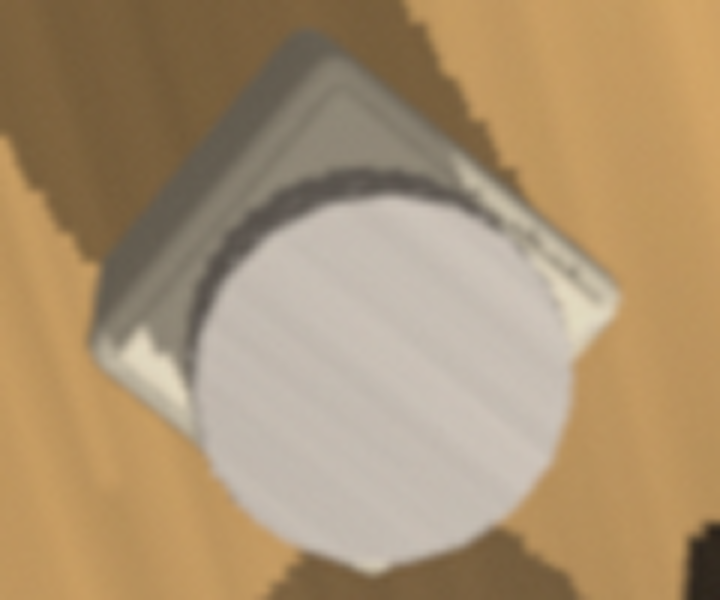

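Run:
```python
from h import *
st(); w=eyes.read_camera("wrist")
c=lambda x,y:(290+(x+.5)/6-.5,140+(y+.5)/6-.5)
print(at_z(w,*c(383,381),104))
for a,b,z in [((370,75),(600,275),71),((110,335),(325,75),71),((110,372),(190,436),71),((110,255),(285,45),0)]:
    d=(at_z(w,*c(*b),z)-at_z(w,*c(*a),z))[:2]; print(np.hypot(*d).round(1),np.degrees(np.arctan2(d[1],d[0])).round(1)%90)
# model overlay
from itertools import product
img=cv2.resize(w["image"][140:240,290:410][:,:,::-1],None,fx=6,fy=6,interpolation=2)
ctr=at_z(w,*c(383,381),104)[:2]
for yaw,col in ((34,(0,0,255)),):
  for z in (0,71):
    q=[]
    for sx,sy in ((1,1),(1,-1),(-1,-1),(-1,1)):
        a=np.radians(yaw); X=ctr+33*np.array([sx*np.cos(a)-sy*np.sin(a),sx*np.sin(a)+sy*np.cos(a)])
        u,v=proj(w,[*X,z]); q.append(((u-290+.5)*6-.5,(v-140+.5)*6-.5))
    cv2.polylines(img,[np.int32(q)],True,col,1)
q=[proj(w,[ctr[0]+28*np.cos(t),ctr[1]+28*np.sin(t),104]) for t in np.linspace(0,6.28,60)]
cv2.polylines(img,[np.int32([((u-290+.5)*6-.5,(v-140+.5)*6-.5) for u,v in q])],True,(0,255,0),1)
cv2.imwrite("pics/w2o.png",img)
plan(ctr[0],ctr[1],160,1.27,3,95)
```

```text
t 3.45 [ 479.5 -138.6  215.5] [ 3.137 -0.006  1.279] F [ 0.4  0.7 -0.1] M [-0.09  0.08 -0.03] op 94.9 j [-0.42  0.31  1.86  0.01  0.97 -0.13]
[ 510.30087871 -152.26399432  104.        ]
49.6 33.1
54.0 34.2
17.0 33.6
53.1 33.7
-1.3 11.1 18.5 0.003 95; -1.3 11.1 18.5 0.003 95; -1.3 11.1 18.5 0.003 95
```

View pics/w2o.png

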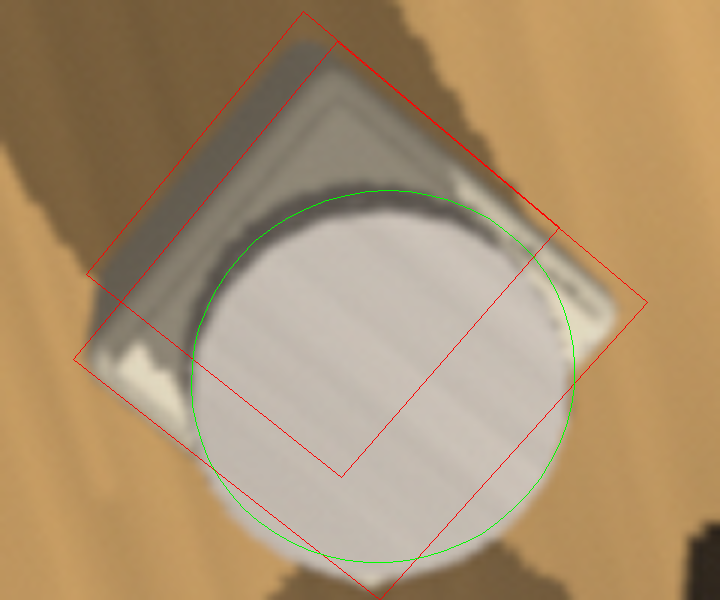

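Run:
```python
from h import *
st(); plan(510.2,-154.2,145,1.27,4,95)
```

```text
t 3.5 [ 479.5 -138.8  215.5] [ 3.137 -0.006  1.279] F [-0. -0. -0.] M [-0.12  0.06  0.01] op 95.3 j [-0.42  0.31  1.86  0.01  0.97 -0.13]
-1.5 8.4 17.6 0.002 95; -1.5 8.5 17.6 0.002 95; -1.4 8.5 17.6 0.002 95; -1.4 8.5 17.6 0.002 95
```

Call:
send_rows(plan="-1.5 8.5 17 0 95; -1.5 8.5 17 0 95; -1.5 8.5 17 0.009 95; -1.5 8.5 17 0 95; 0 0 0 0 95; 0 0 0 0 95")

```text
t: 4.1
eef_pos: [513.3, -150.6, 146.1]
tcp_rot: [3.136, -0.006, 1.278]
ft_force: [0.3, -0.1, 0.4]
opening: 0.998
```

Run:
```python
from h import *
st(); w=eyes.read_camera("wrist"); cv2.imwrite("pics/w3.png",w["image"][:,:,::-1])
st(); plan(510.2,-154.2,77,1.27,5,95)
```

```text
t 4.1 [ 513.3 -150.6  146.1] [ 3.136 -0.006  1.278] F [ 0.3 -0.1  0.4] M [-0.1   0.14 -0.06] op 94.9 j [-0.41  0.45  1.86  0.01  0.83 -0.12]
t 4.15 [ 513.3 -150.6  146.2] [ 3.136 -0.006  1.278] F [-0.6  1.  -0.3] M [-0.1   0.07 -0.01] op 95.0 j [-0.41  0.45  1.86  0.01  0.83 -0.12]
-0.9 -0.4 13.8 0.002 95; -0.9 -0.4 13.8 0.002 95; -0.9 -0.4 13.8 0.002 95; -0.9 -0.4 13.8 0.002 95; -0.9 -0.4 13.8 0.002 95
```

View pics/w3.png

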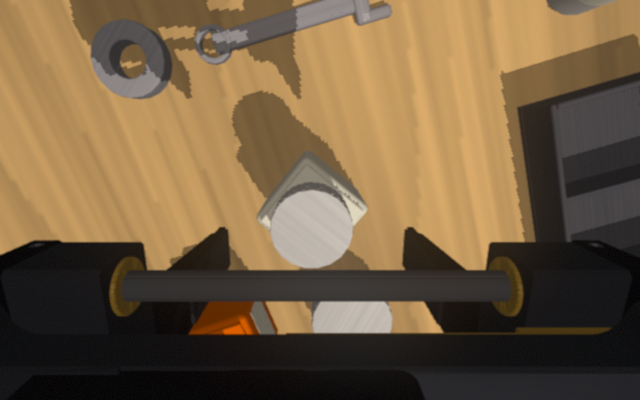

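Run:
```python
from h import *
w=eyes.read_camera("wrist"); print(at_z(w,311.5,229,104)); s=st()
print("tcp proj at 104:",proj(w,[*s["eef_pos"][:2],104]))
```

```text
[ 509.36926324 -154.21032932  104.        ]
t 4.2 [ 513.3 -150.7  146.6] [ 3.135 -0.006  1.278] F [-0.3  0.5 -0. ] M [-0.1   0.03  0.02] op 95.2 j [-0.41  0.45  1.86  0.01  0.83 -0.12]
tcp proj at 104: (np.float64(315.59801070144727), np.float64(222.6597037518066))
```

Call:
send_rows(plan="-0.5 -0.5 14 0 95; -0.5 -0.5 14 0 95; -0.5 0 14 0 95; -0.5 0 13 0 95; -0.5 0 13 0 95; 0 0 0 0 95")

```text
t: 4.8
eef_pos: [513.4, -152.3, 82.8]
tcp_rot: [3.125, -0.004, 1.279]
ft_force: [-0.4, 0.2, -0.7]
opening: 0.997
```

Call:
send_rows(plan="-1.5 -1.5 3 0 95; -1.5 -1.5 3 0 95; 0 0 0 0 95; 0 0 0 0 95")

```text
t: 5.2
eef_pos: [510.2, -154.7, 79.3]
tcp_rot: [3.121, -0.004, 1.28]
ft_force: [-0.3, -0.9, 0.6]
opening: 1.003
```

Run:
```python
from h import *
st(); w=eyes.read_camera("scene"); a=w["image"][:,:,::-1]; cv2.imwrite("pics/s4.png",cv2.resize(a[110:220,220:360],None,fx=5,fy=5,interpolation=2))
```

```text
t 5.2 [ 510.2 -154.7   79.3] [ 3.121 -0.004  1.28 ] F [-0.3 -0.9  0.6] M [-0.08  0.14 -0.01] op 95.4 j [-0.42  0.54  1.93  0.01  0.65 -0.14]
```

View pics/s4.png

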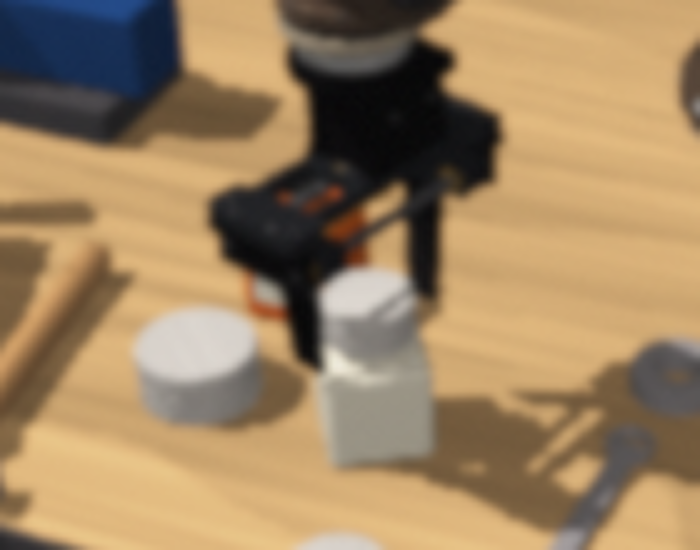

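Call:
send_rows(plan="0 0 3 0 95; 0 0 0 0 50; 0 0 0 0 50; 0 0 0 0 50; 0 0 0 0 50")

```text
t: 5.75
eef_pos: [510.5, -154.7, 76.3]
tcp_rot: [3.121, -0.004, 1.28]
ft_force: [0.6, 0.6, -0.5]
opening: 0.721
```

Run:
```python
from h import *
st()
```

```text
t 5.75 [ 510.5 -154.7   76.3] [ 3.121 -0.004  1.28 ] F [ 0.6  0.6 -0.5] M [-0.1   0.12  0.01] op 68.6 j [-0.42  0.55  1.93  0.01  0.64 -0.14]
```

Call:
send_rows(plan="0 0 0 0 40; 0 0 0 0 40; 0 0 0 0 40; 0 0 0 0 40")

```text
t: 6.15
eef_pos: [510.0, -154.5, 76.1]
tcp_rot: [3.122, -0.004, 1.28]
ft_force: [-1.0, 0.9, -0.6]
opening: 0.584
```

Call:
send_rows(plan="0 0 0 0 40; 0 0 -20 0 40; 0 0 -40 0 40; 0 0 -30 0 40; 0 0 0 0 40")

```text
t: 6.65
eef_pos: [507.4, -154.0, 166.9]
tcp_rot: [3.127, -0.005, 1.28]
ft_force: [0.5, -0.3, -3.7]
opening: 0.582
```

Run:
```python
from h import *
st(); w=eyes.read_camera("scene"); a=w["image"][:,:,::-1]; cv2.imwrite("pics/s5.png",cv2.resize(a[90:210,220:360],None,fx=5,fy=5,interpolation=2))
```

```text
t 6.65 [ 507.4 -154.   166.9] [ 3.127 -0.005  1.28 ] F [ 0.5 -0.3 -3.7] M [-0.12  0.07  0.01] op 55.3 j [-0.42  0.41  1.86  0.01  0.86 -0.14]
```

View pics/s5.png

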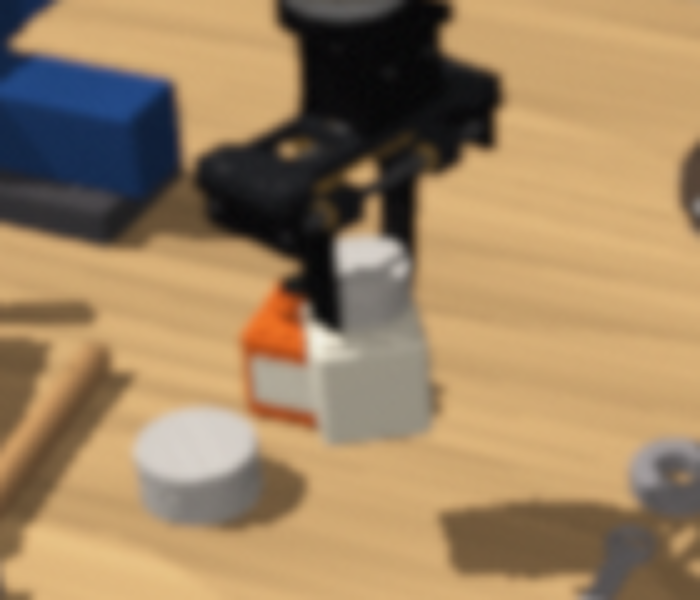

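Run:
```python
from h import *
plan(600.5,195.8,167,2.022,8,40)
```

```text
45.2 -1.3 -0.2 -0.093 40; 45.1 2.9 -0.2 -0.093 40; 44.7 7.0 -0.2 -0.093 40; 43.8 11.2 -0.2 -0.093 40; 42.6 15.2 -0.2 -0.093 40; 41.0 19.1 -0.2 -0.093 40; 39.1 22.8 -0.2 -0.093 40; 36.8 26.3 -0.2 -0.093 40
```

Call:
send_rows(plan="25 0 0 -0.05 40; 45 0 0 -0.1 40; 45 5 0 -0.1 40; 44 9 0 -0.1 40; 43 13 0 -0.1 40; 41 17 0 -0.1 40; 38 21 0 -0.08 40; 20 12 0 -0.04 40")

```text
t: 7.5
eef_pos: [578.1, 162.2, 150.2]
tcp_rot: [-3.138, -0.003, 1.969]
ft_force: [0.7, -0.8, -3.9]
opening: 0.582
```

Call:
send_rows(plan="0 0 0 0 40")

```text
t: 7.6
eef_pos: [577.5, 165.0, 147.7]
tcp_rot: [-3.136, -0.004, 1.973]
ft_force: [-0.7, -0.4, -3.4]
opening: 0.58
```

Run:
```python
from h import *
st(); plan(600.5,195.8,167,2.022,2,40)
```

```text
t 7.6 [577.5 165.  147.7] [-3.136 -0.004  1.973] F [-0.7 -0.4 -3.4] M [-0.12  0.02  0.  ] op 55.1 j [ 0.17  0.53  1.69  0.    0.93 -0.24]
9.6 16.6 -9.7 -0.024 40; 9.2 16.8 -9.7 -0.024 40
```

Call:
send_rows(plan="12 13 -7 -0.025 40; 7 18 -7 -0.025 40; 0 2 -5 0 40; 0 0 -2 0 40")

```text
t: 8.0
eef_pos: [597.6, 195.0, 160.5]
tcp_rot: [-3.124, -0.007, 2.023]
ft_force: [0.2, -0.3, -3.0]
opening: 0.586
```

Run:
```python
from h import *
st(); w=eyes.read_camera("wrist"); cv2.imwrite("pics/w6.png",w["image"][:,:,::-1])
p=eyes.read_camera("top"); a=p["image"][:,:,::-1]; cv2.imwrite("pics/t6.png",cv2.resize(a[120:250,160:320],None,fx=4.5,fy=4.5,interpolation=2))
p=eyes.read_camera("scene"); a=p["image"][:,:,::-1]; cv2.imwrite("pics/s6.png",cv2.resize(a[120:280,320:500],None,fx=3.75,fy=3.75,interpolation=2)); st()
```

```text
t 8.0 [597.6 195.  160.5] [-3.124 -0.007  2.023] F [ 0.2 -0.3 -3. ] M [-0.05 -0.06 -0.01] op 55.7 j [ 0.21  0.56  1.6   0.    1.01 -0.24]
t 8.15 [597.5 194.8 161.1] [-3.125 -0.007  2.023] F [ 0.2  0.9 -4.4] M [-0.06 -0.01  0.03] op 55.3 j [ 0.21  0.56  1.6   0.    1.01 -0.24]
```

View pics/w6.png

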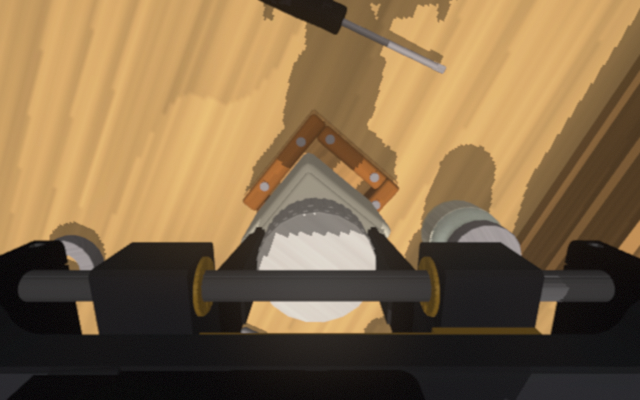

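View pics/t6.png

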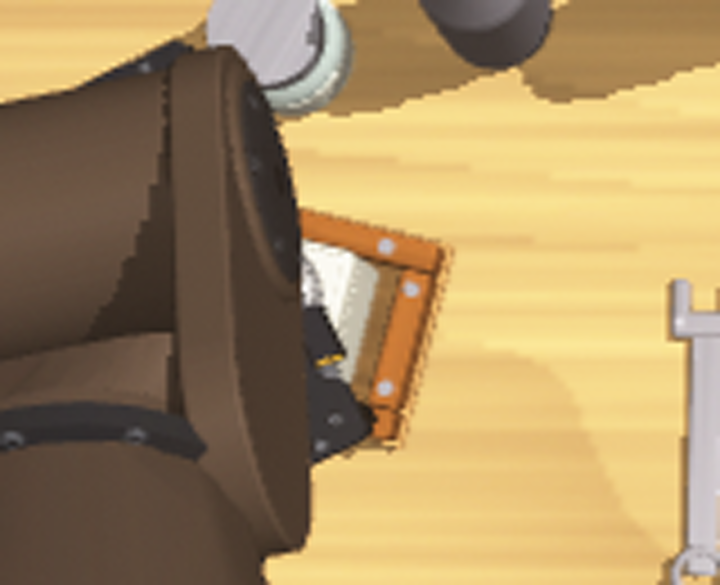

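View pics/s6.png

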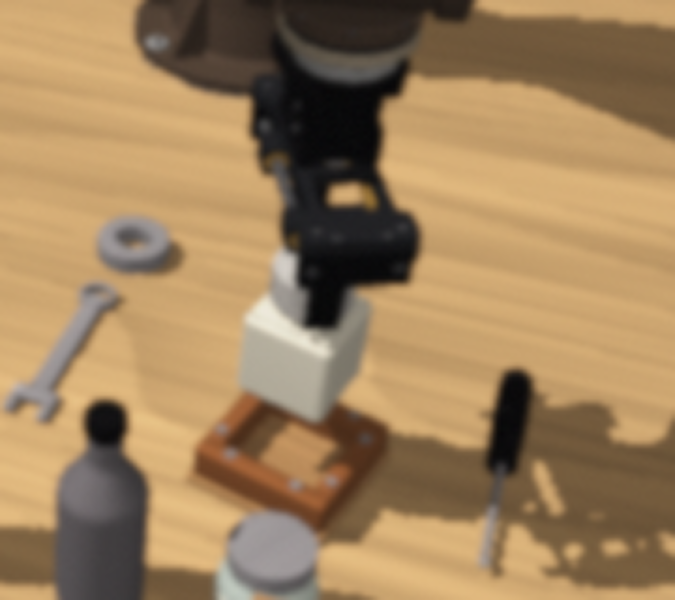

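Run:
```python
from h import *
w=eyes.read_camera("wrist"); a=w["image"][:,:,::-1]; cv2.imwrite("pics/w7.png",cv2.resize(a[100:230,235:405],None,fx=4.6,fy=4.6,interpolation=2))
import pickle; pickle.dump(w,open("w7.pkl","wb")); st()
```

```text
t 8.2 [597.6 194.9 161.2] [-3.125 -0.006  2.023] F [-0.6  0.9 -4.5] M [-0.01  0.03  0.02] op 55.7 j [ 0.21  0.56  1.6   0.    1.01 -0.24]
```

View pics/w7.png

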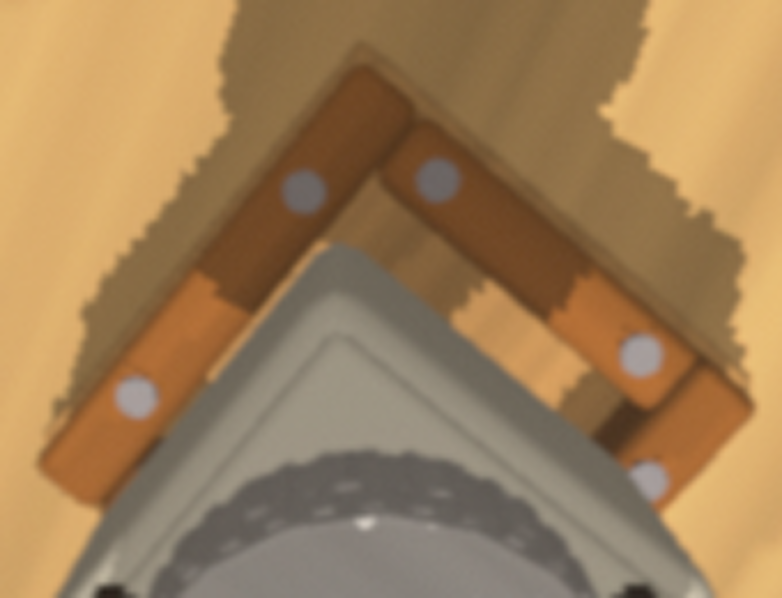

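```bash
cat > fr.py <<'E'
from h import *
import pickle
from scipy.optimize import least_squares
# canonical screws relative to frame centre, frame yaw 0 (from top view, yaw 76.2deg mod 90)
w=pickle.load(open("w7.pkl","rb"))
c=lambda x,y:(235+(x+.5)/4.6-.5,100+(y+.5)/4.6-.5)
S=[(304,191),(437,180),(641,355),(648,481),(136,398)]
W=np.array([at_z(w,*c(*q),36.5)[:2] for q in S])
base=np.array([(559.,234.1),(580.9,247.4),(632.,234.9),(644.9,213.1),(546.7,183.3)])-np.array([595.74,198.25])
def res(q):
    a=q[2];R=np.array([[np.cos(a),-np.sin(a)],[np.sin(a),np.cos(a)]])
    return ((R@base.T).T+q[:2]-W).ravel()
r=least_squares(res,[600,196,0]); print("frame",r.x[:2].round(1),76.25+np.degrees(r.x[2]),r.fun.round(1))
for nm,a,b,z in [("jarR",(345,330),(640,565),94+71-9),("jarR outer",(375,255),(690,570),150),("jarL",(330,335),(130,560),150),("jarLo",(310,262),(85,545),150),
  ("cleatL",(360,190-5),(165,440),36),("cleatLouter",(350,62),(45,455),36),("cleatRouter",(430,118),(690,345),36)]:
    d=(at_z(w,*c(*b),z)-at_z(w,*c(*a),z))[:2]; print(nm,np.hypot(*d).round(1),(np.degrees(np.arctan2(d[1],d[0]))%90).round(1))
print(proj(w,[597.6,195,188]))
E
python3 fr.py
```

```text
frame [598.4 195.6] 76.02710650083121 [-0.2 -0.2 -0.1  0.1  0.3  0.1 -0.1 -0.1 -0.   0. ]
jarR 45.2 77.2
jarR outer 55.1 71.1
jarL 37.9 74.3
jarLo 45.2 77.0
cleatL 63.4 78.0
cleatLouter 97.5 77.0
cleatRouter 66.7 75.7
(np.float64(315.91358780478333), np.float64(266.97083962572503))
```

Call:
send_rows(plan="0 1.5 12 0 40; 0 1.5 14 0 40; 0 0 12 0 40; 0 0 -1 0 40")

```text
t: 8.6
eef_pos: [598.7, 194.9, 119.9]
tcp_rot: [-3.123, -0.007, 2.021]
ft_force: [-0.1, -0.4, -3.5]
opening: 0.58
```

Run:
```python
from h import *
p=eyes.read_camera("scene"); a=p["image"][:,:,::-1]; cv2.imwrite("pics/s8.png",cv2.resize(a[160:280,350:460],None,fx=5,fy=5,interpolation=2)); 
w=eyes.read_camera("wrist"); a=w["image"][:,:,::-1]; cv2.imwrite("pics/w8.png",cv2.resize(a[100:260,225:415],None,fx=4.2,fy=4,interpolation=2));st()
```

```text
t 8.7 [599.7 195.2 121.9] [-3.126 -0.006  2.022] F [ 0.3  0.8 -4.3] M [-0.01  0.03 -0.01] op 55.4 j [ 0.21  0.6   1.63  0.    0.93 -0.24]
```

View pics/s8.png

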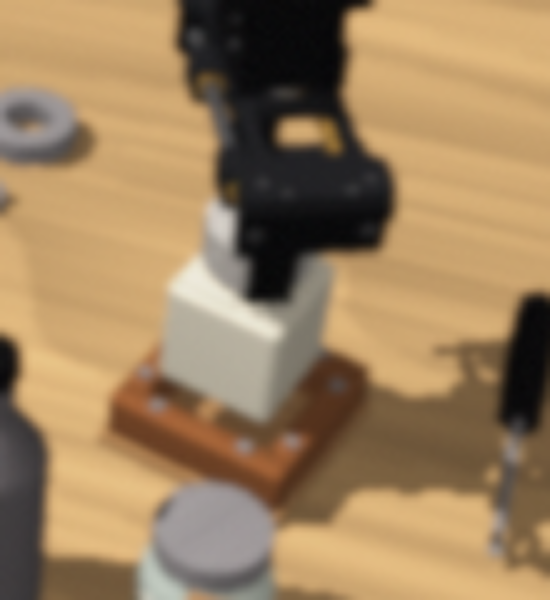

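View pics/w8.png

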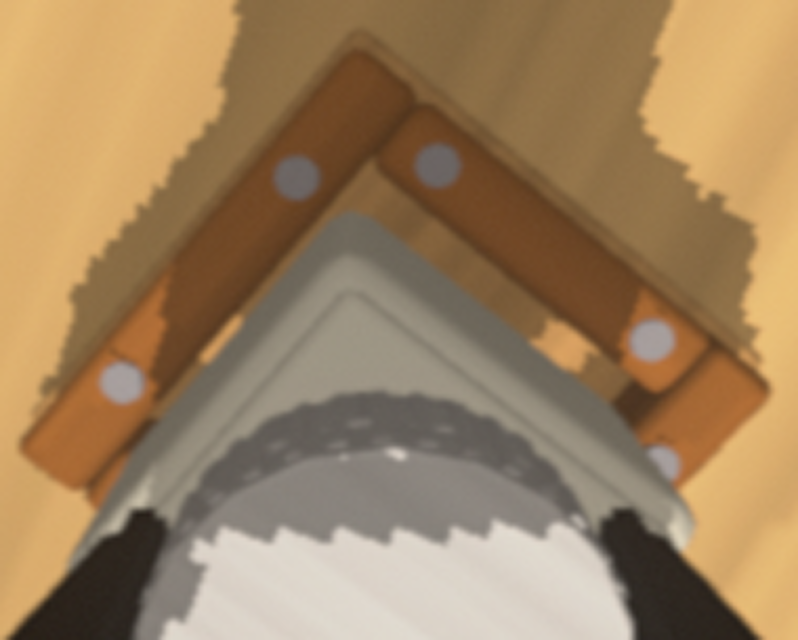

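Run:
```python
from h import *
w=eyes.read_camera("wrist"); s=st()
c=lambda x,y:(225+(x+.5)/4.2-.5,100+(y+.5)/4-.5)
B=at_z(w,*c(350,212),46); print("jar corner",B)
u=np.array([np.cos(np.radians(121.2)),np.sin(np.radians(121.2))]); print("jar bottom ctr",B[:2]-44.5*u)
base=np.array([(559.,234.1),(580.9,247.4),(632.,234.9),(644.9,213.1),(546.7,183.3)])-np.array([595.74,198.25])
S=[(296,177),(437,165),(651,340),(660,465),(122,382)]
W=np.array([at_z(w,*c(*q),36.5)[:2] for q in S]); m=(W-base).mean(0); print("frame",m,(W-base-m).round(1))
# bottom silhouettes edges vs. pocket lines
t=s["tcp_rot"]
for n,q,z in [("botR",(470,290),46),("botR2",(560,370),46),("botL",(270,300),46),("botL2",(200,385),46)]:
    X=at_z(w,*c(*q),z)[:2]-m; a=np.radians(76.1); print(n,(np.array([[np.cos(a),np.sin(a)],[-np.sin(a),np.cos(a)]])@X).round(1))
```

```text
t 8.75 [599.9 195.2 122.5] [-3.127 -0.006  2.022] F [ 0.6  0.1 -3.2] M [-0.06 -0.02  0.  ] op 55.6 j [ 0.21  0.6   1.63  0.    0.93 -0.24]
jar corner [574.06785325 230.99450781  46.        ]
jar bottom ctr [597.12005516 192.93079823]
frame [599.20292637 195.68616154] [[-0.   0.2]
 [ 0.1  0. ]
 [-0.2 -0.3]
 [ 0.5 -0.1]
 [-0.4  0.2]]
botR [30.7  7.3]
botR2 [ 29.5 -15.1]
botL [ 6.4 33.5]
botL2 [-14.6  33. ]
```

Call:
send_rows(plan="1.5 2 6 0 40; 0 0 8 0 40; 0 0 8 0 40")

```text
t: 9.05
eef_pos: [601.9, 198.0, 101.0]
tcp_rot: [-3.131, -0.005, 2.022]
ft_force: [0.5, 0.8, -4.4]
opening: 0.584
```

Run:
```python
from h import *
st()
w=eyes.read_camera("wrist"); a=w["image"][:,:,::-1]; cv2.imwrite("pics/w9.png",cv2.resize(a[100:260,225:415],None,fx=4,fy=3.75,interpolation=2));st()
p=eyes.read_camera("scene"); a=p["image"][:,:,::-1]; cv2.imwrite("pics/s9.png",cv2.resize(a[160:280,350:460],None,fx=5,fy=5,interpolation=2));
```

```text
t 9.05 [601.9 198.  101. ] [-3.131 -0.005  2.022] F [ 0.5  0.8 -4.4] M [-0.13 -0.03 -0.09] op 55.5 j [ 0.21  0.63  1.64  0.    0.88 -0.24]
t 9.1 [601.3 197.9  99.6] [-3.129 -0.005  2.022] F [-0.6  0.1 -5.6] M [ 0.01 -0.   -0.04] op 55.4 j [ 0.21  0.63  1.64  0.    0.88 -0.24]
```

View pics/w9.png

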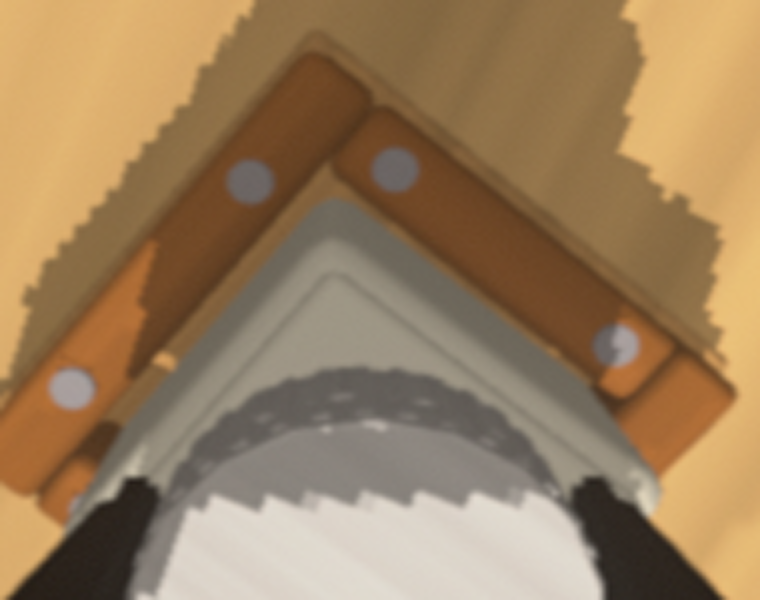

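View pics/s9.png

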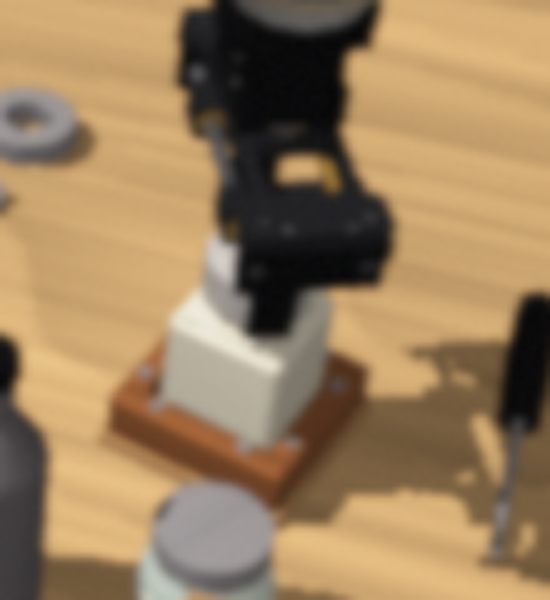

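Call:
send_rows(plan="0 0 5 0 40; 0 0 5 0 40")

```text
t: 9.35
eef_pos: [601.3, 197.9, 89.9]
tcp_rot: [-3.129, -0.005, 2.022]
ft_force: [1.0, -0.1, -4.4]
opening: 0.585
```

Call:
send_rows(plan="0 0 4 0 40")

```text
t: 9.45
eef_pos: [601.2, 197.8, 85.8]
tcp_rot: [-3.129, -0.005, 2.022]
ft_force: [-8.6, -6.0, 23.8]
opening: 0.585
```

Call:
send_rows(plan="0 0 0 0 40; 0 0 0 0 62; 0 0 0 0 62; 0 0 0 0 62")

```text
t: 9.85
eef_pos: [601.4, 197.7, 86.6]
tcp_rot: [-3.13, -0.005, 2.022]
ft_force: [-0.8, -0.2, -0.6]
opening: 0.648
```

Run:
```python
from h import *
st()
w=eyes.read_camera("wrist"); a=w["image"][:,:,::-1]; cv2.imwrite("pics/w10.png",cv2.resize(a[100:260,225:415],None,fx=4,fy=3.75,interpolation=2));st()
p=eyes.read_camera("scene"); a=p["image"][:,:,::-1]; cv2.imwrite("pics/s10.png",cv2.resize(a[160:280,350:460],None,fx=5,fy=5,interpolation=2));
```

```text
t 9.85 [601.4 197.7  86.6] [-3.13  -0.005  2.022] F [-0.8 -0.2 -0.6] M [-0.1   0.16 -0.02] op 61.6 j [ 0.21  0.65  1.65  0.    0.85 -0.24]
t 9.9 [601.4 197.6  86.5] [-3.13  -0.005  2.022] F [ 0.1  0.4 -0.7] M [-0.03  0.1  -0.  ] op 61.9 j [ 0.21  0.65  1.65  0.    0.85 -0.24]
```

View pics/w10.png

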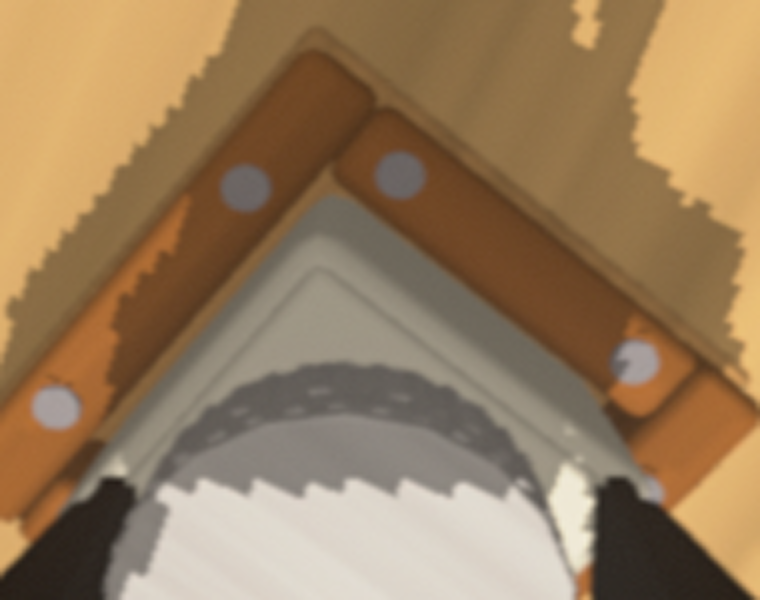

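View pics/s10.png

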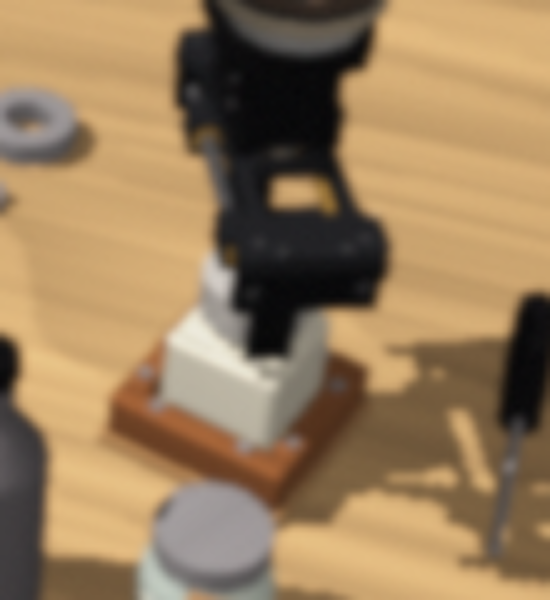

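Run:
```python
from h import *
p=eyes.read_camera("scene")
def ov(p,box,fx,fy,ctr,yaw,z0,fn,caprad=28):
    x0,y0,x1,y1=box
    img=cv2.resize(p["image"][y0:y1,x0:x1][:,:,::-1],None,fx=fx,fy=fy,interpolation=2)
    T=lambda X:(lambda u,v:((u-x0+.5)*fx-.5,(v-y0+.5)*fy-.5))(*proj(p,X))
    a=np.radians(yaw)
    sq=lambda h,z,c:[T([c[0]+h*(sx*np.cos(a)-sy*np.sin(a)),c[1]+h*(sx*np.sin(a)+sy*np.cos(a)),z]) for sx,sy in((1,1),(1,-1),(-1,-1),(-1,1))]
    cv2.polylines(img,[np.int32(sq(33,z0+71,ctr))],True,(0,0,255),1)
    cv2.polylines(img,[np.int32(sq(36,36,(599.8,195.7)))],True,(255,0,0),1)
    cv2.polylines(img,[np.int32([T([ctr[0]+28*np.cos(t),ctr[1]+28*np.sin(t),z0+104]) for t in np.linspace(0,6.28,60)])],True,(0,255,0),1)
    cv2.imwrite(fn,img)
ov(p,(350,160,460,280),5,5,(599.8,195.7),76.1,9,"pics/s10o.png")
w=eyes.read_camera("wrist")
ov(w,(225,100,415,260),4,3.75,(599.8,195.7),76.1,9,"pics/w10o.png")
```

```text
(no output)
```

View pics/s10o.png

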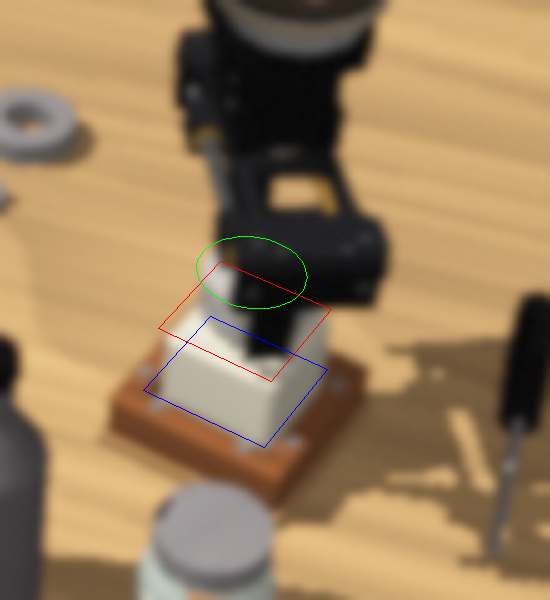

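View pics/w10o.png

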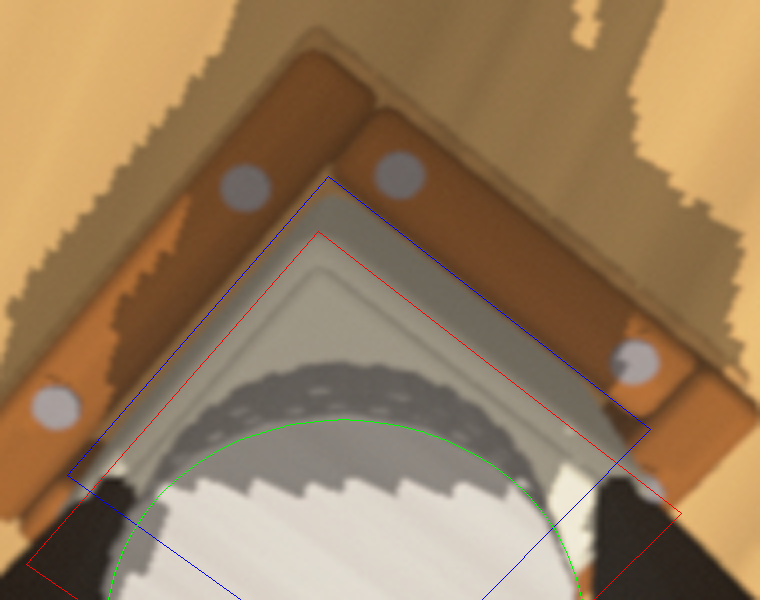

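Call:
send_rows(plan="-0.5 -1.2 2 0 62; 0 0 0 0 40; 0 0 0 0 40; 0 0 0 0 40; 0 0 0 0 40")

```text
t: 10.55
eef_pos: [600.3, 196.4, 84.5]
tcp_rot: [-3.13, -0.005, 2.022]
ft_force: [-1.2, -0.4, 0.9]
opening: 0.583
```

Call:
send_rows(plan="0 0 0 -0.08 40; 0 0 0 -0.08 40; 0 0 0 -0.08 40")

```text
t: 10.85
eef_pos: [600.4, 196.1, 84.7]
tcp_rot: [-3.131, -0.008, 2.267]
ft_force: [-1.8, 0.7, -0.5]
opening: 0.577
```

Run:
```python
from h import *
st()
w=eyes.read_camera("wrist"); a=w["image"][:,:,::-1]; cv2.imwrite("pics/w11.png",cv2.resize(a[100:260,225:415],None,fx=4,fy=3.75,interpolation=2));st()
```

```text
t 10.85 [600.4 196.1  84.7] [-3.131 -0.008  2.267] F [-1.8  0.7 -0.5] M [ 0.05  0.11 -0.49] op 54.9 j [ 0.21  0.65  1.65  0.    0.85 -0.49]
t 10.9 [600.4 196.1  84.7] [-3.131 -0.007  2.272] F [-1.6  0.7  1.5] M [0.02 0.18 0.04] op 55.2 j [ 0.21  0.65  1.65  0.    0.85 -0.49]
```

View pics/w11.png

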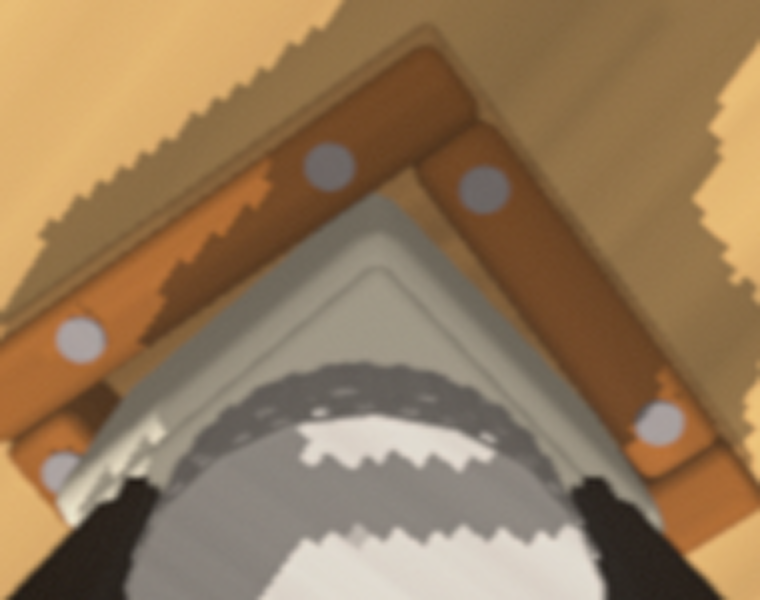

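```bash
cat > jy.py <<'E'
from h import *
def ang(w,c,lines,z):
    for a,b in lines:
        d=(at_z(w,*c(*b),z)-at_z(w,*c(*a),z))[:2]; print(np.hypot(*d).round(1),(np.degrees(np.arctan2(d[1],d[0]))%90).round(1))
E
python3 - <<'E'
from jy import *
w=eyes.read_camera("wrist"); st()
c=lambda x,y:(225+(x+.5)/4-.5,100+(y+.5)/3.75-.5)
ang(w,c,[((370,272),(180,430)),((385,272),(535,445)),((362,240),(190,385)),((395,240),(580,450))],80)
E
```

```text
t 10.95 [600.4 196.2  84.7] [-3.131 -0.007  2.266] F [-1.8  1.8  1.6] M [0.31 0.15 0.05] op 55.4 j [ 0.21  0.65  1.65  0.    0.85 -0.49]
35.0 82.0
32.9 79.2
31.6 82.2
40.1 79.9
```

Call:
send_rows(plan="0 0 0 -0.08 40; 0 0 0 -0.08 40; 0 0 0 -0.08 40; 0 0 0 -0.08 40")

```text
t: 11.35
eef_pos: [600.5, 196.7, 85.0]
tcp_rot: [-3.136, -0.011, 2.583]
ft_force: [-2.7, 0.3, 0.7]
opening: 0.584
```

Run:
```python
from h import *
st()
w=eyes.read_camera("wrist"); a=w["image"][:,:,::-1]; cv2.imwrite("pics/w12.png",cv2.resize(a[100:260,225:415],None,fx=4,fy=3.75,interpolation=2));st()
```

```text
t 11.35 [600.5 196.7  85. ] [-3.136 -0.011  2.583] F [-2.7  0.3  0.7] M [ 0.13  0.28 -0.42] op 55.5 j [ 0.21  0.65  1.65  0.    0.85 -0.8 ]
t 11.4 [600.5 196.7  85. ] [-3.136 -0.01   2.588] F [-0.4  1.   1.2] M [0.25 0.18 0.1 ] op 55.2 j [ 0.21  0.65  1.65  0.    0.85 -0.81]
```

View pics/w12.png

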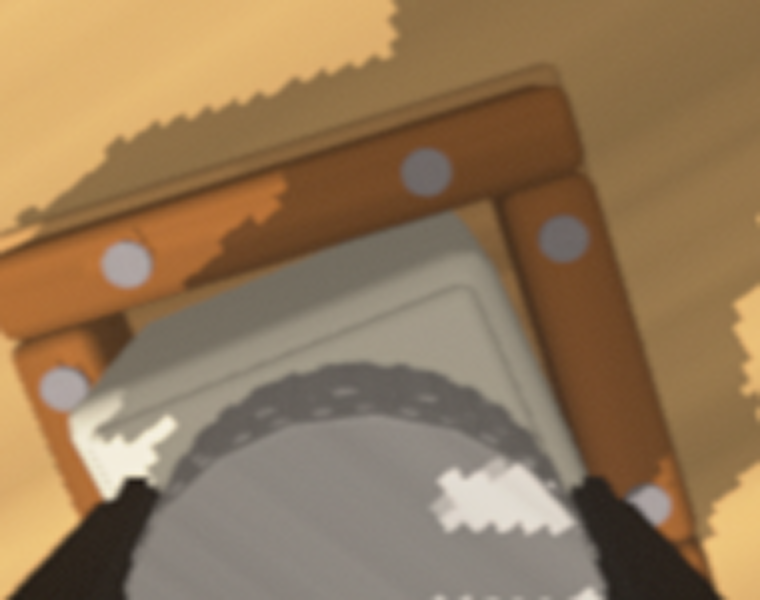

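Call:
send_rows(plan="0 0 0 -0.08 40; 0 0 0 -0.08 40; 0 0 0 -0.08 40; 0 0 0 -0.08 40; 0 0 0 -0.08 40")

```text
t: 11.9
eef_pos: [600.2, 197.5, 85.5]
tcp_rot: [-3.142, -0.013, 2.98]
ft_force: [-3.4, 0.8, 5.3]
opening: 0.582
```

Run:
```python
from h import *
st()
w=eyes.read_camera("wrist"); a=w["image"][:,:,::-1]; cv2.imwrite("pics/w13.png",cv2.resize(a[100:260,225:415],None,fx=4,fy=3.75,interpolation=2));st()
```

```text
t 11.9 [600.2 197.5  85.5] [-3.142 -0.013  2.98 ] F [-3.4  0.8  5.3] M [ 0.24  0.54 -0.25] op 55.3 j [ 0.21  0.65  1.65  0.01  0.85 -1.2 ]
t 11.95 [600.3 197.5  85.5] [-3.142 -0.013  2.986] F [-1.5  1.4  1.1] M [0.46 0.16 0.08] op 55.5 j [ 0.21  0.65  1.65  0.01  0.85 -1.21]
```

View pics/w13.png

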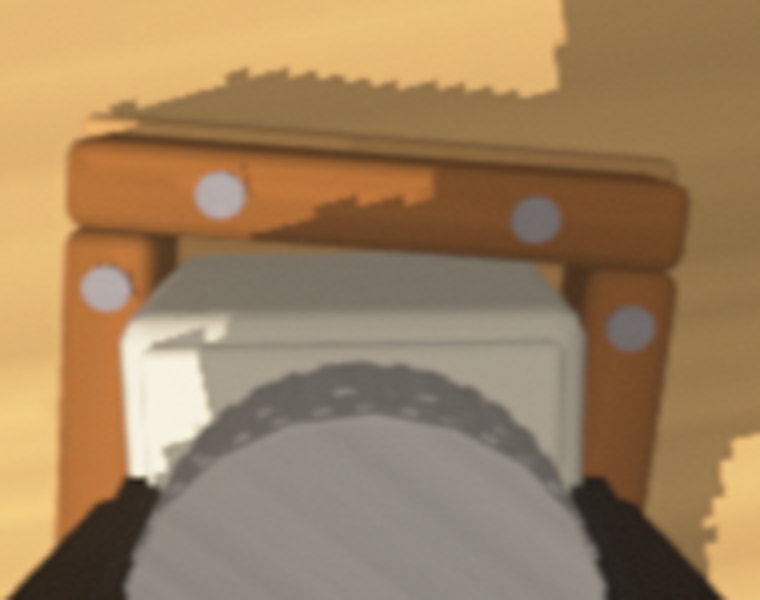

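Call:
send_rows(plan="0 0 0 -0.06 40")

```text
t: 12.05
eef_pos: [600.3, 197.6, 85.4]
tcp_rot: [3.141, -0.012, 3.042]
ft_force: [-1.0, -0.4, -1.9]
opening: 0.586
```

Run:
```python
from h import *
st()
```

```text
t 12.05 [600.3 197.6  85.4] [ 3.141 -0.012  3.042] F [-1.  -0.4 -1.9] M [-0.09  0.14  0.  ] op 55.7 j [ 0.21  0.65  1.65  0.01  0.85 -1.26]
```

Call:
send_rows(plan="0 0 0 -0.06 40")

```text
t: 12.15
eef_pos: [600.3, 197.5, 85.3]
tcp_rot: [3.14, -0.012, 3.1]
ft_force: [-0.9, -0.5, 0.1]
opening: 0.587
```

Run:
```python
from h import *
st()
```

```text
t 12.15 [600.3 197.5  85.3] [ 3.14  -0.012  3.1  ] F [-0.9 -0.5  0.1] M [-0.13  0.22 -0.04] op 55.8 j [ 0.21  0.65  1.65  0.01  0.85 -1.32]
```

Run:
```python
from h import *
w=eyes.read_camera("wrist"); a=w["image"][:,:,::-1]; cv2.imwrite("pics/w14.png",cv2.resize(a[100:260,225:415],None,fx=4,fy=3.75,interpolation=2));st()
p=eyes.read_camera("scene"); a=p["image"][:,:,::-1]; cv2.imwrite("pics/s14.png",cv2.resize(a[160:280,350:460],None,fx=5,fy=5,interpolation=2));
```

```text
t 12.2 [600.3 197.5  85.3] [ 3.14  -0.012  3.104] F [-1.8 -0.9 -0.2] M [-0.07  0.17  0.06] op 55.7 j [ 0.21  0.65  1.65  0.01  0.85 -1.33]
```

View pics/w14.png

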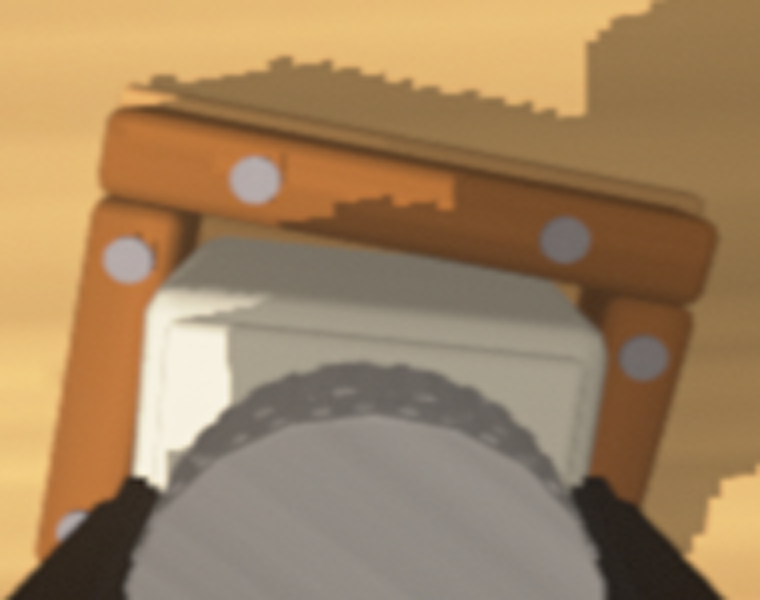

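View pics/s14.png

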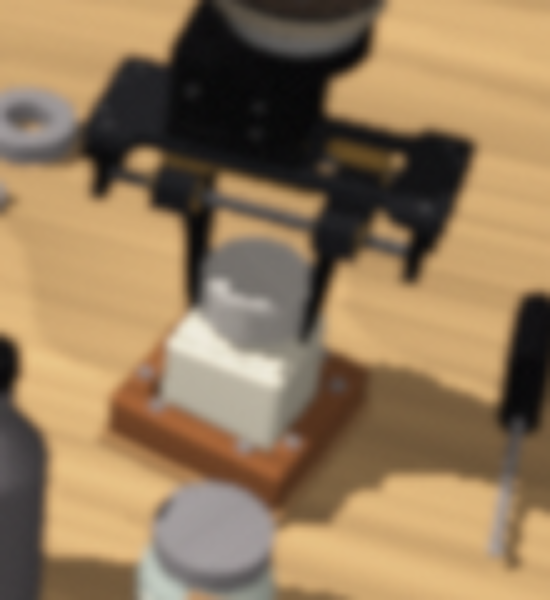

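Run:
```python
from jy import *
w=eyes.read_camera("wrist"); st()
c=lambda x,y:(225+(x+.5)/4-.5,100+(y+.5)/3.75-.5)
ang(w,c,[((180,325),(575,358)),((165,290),(585,325))],80)
ang(w,c,[((130,192),(690,300)),],36)
```

```text
t 12.3 [600.4 197.5  85.3] [ 3.14  -0.012  3.098] F [-1.1 -0.8 -0. ] M [-0.04  0.13  0.01] op 55.2 j [ 0.21  0.65  1.65  0.01  0.85 -1.32]
53.7 82.4
56.8 82.4
95.2 75.9
```

Call:
send_rows(plan="0 0 -1 0 40; 0 0 -2 0 40")

```text
t: 12.5
eef_pos: [600.3, 197.4, 87.9]
tcp_rot: [3.141, -0.013, 3.093]
ft_force: [-0.8, -0.5, -0.7]
opening: 0.583
```

Run:
```python
from h import *
st()
```

```text
t 12.5 [600.3 197.4  87.9] [ 3.141 -0.013  3.093] F [-0.8 -0.5 -0.7] M [-0.14  0.09  0.01] op 55.5 j [ 0.21  0.65  1.65  0.01  0.86 -1.31]
```

Call:
send_rows(plan="0 0 -5 0 40; 0 0 -9 0 40; 0 0 -10 0 40; 0 0 -8 0 40; 0 0 -2 0 40")

```text
t: 13.0
eef_pos: [601.7, 197.6, 126.1]
tcp_rot: [3.14, -0.01, 3.089]
ft_force: [-0.0, 0.1, -0.8]
opening: 0.582
```

Run:
```python
from h import *
st()
w=eyes.read_camera("wrist"); a=w["image"][:,:,::-1]; cv2.imwrite("pics/w15.png",cv2.resize(a[100:260,225:415],None,fx=4,fy=3.75,interpolation=2));st()
p=eyes.read_camera("scene"); a=p["image"][:,:,::-1]; cv2.imwrite("pics/s15.png",cv2.resize(a[140:280,350:470],None,fx=6,fy=4.2,interpolation=2)[:600]); st()
```

```text
t 13.0 [601.7 197.6 126.1] [ 3.14  -0.01   3.089] F [-0.   0.1 -0.8] M [ 0.07 -0.02  0.03] op 55.4 j [ 0.21  0.6   1.62  0.01  0.93 -1.31]
t 13.05 [601.7 197.6 126. ] [ 3.14  -0.01   3.089] F [-0.2 -0.5 -0.1] M [ 0.04 -0.   -0.02] op 55.6 j [ 0.21  0.6   1.62  0.01  0.93 -1.31]
t 13.1 [601.4 197.6 125.3] [ 3.14  -0.011  3.089] F [-0.6  0.3 -0.7] M [-0.01 -0.04 -0.06] op 55.5 j [ 0.21  0.6   1.62  0.01  0.93 -1.31]
```

View pics/w15.png

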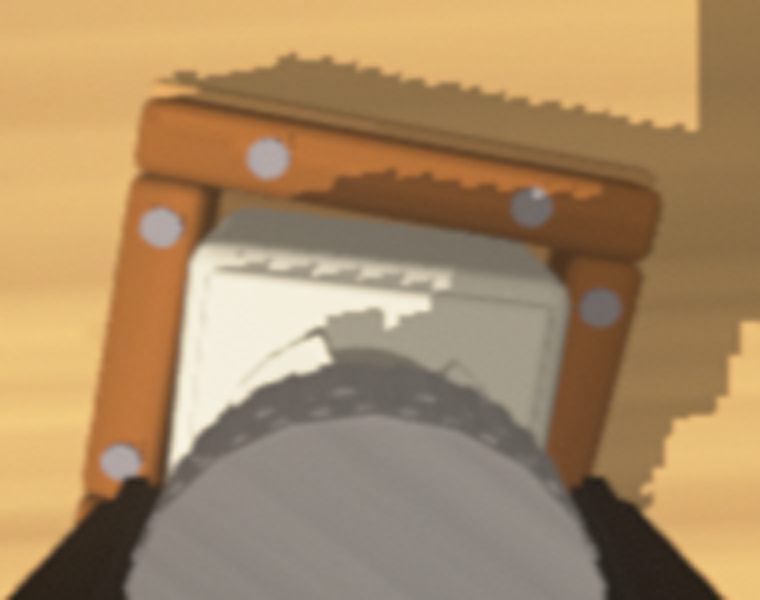

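View pics/s15.png

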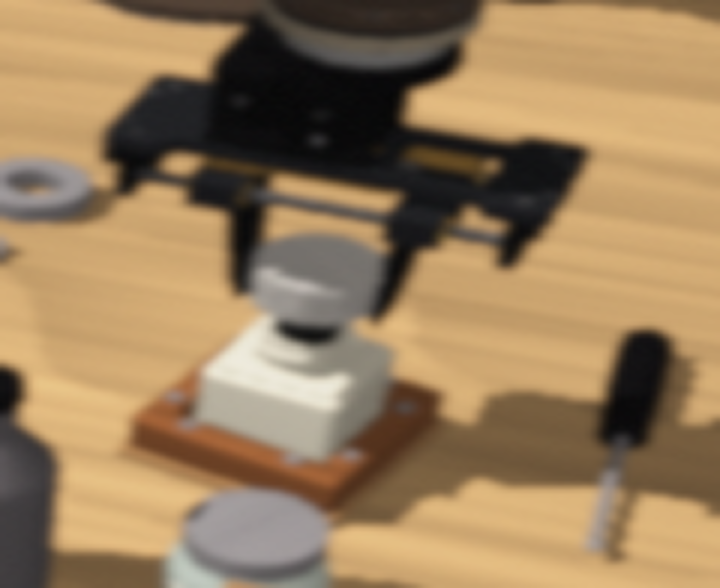

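Call:
send_rows(plan="1 0 3 0 40; 0 0 0 0 40; 0 0 0 0 40; 0 0 0 0 40")

```text
t: 13.5
eef_pos: [599.7, 197.5, 120.8]
tcp_rot: [3.141, -0.013, 3.089]
ft_force: [1.4, -0.6, -1.3]
opening: 0.584
```

Run:
```python
from h import *
st()
w=eyes.read_camera("wrist"); c=lambda x,y:(225+(x+.5)/4-.5,100+(y+.5)/3.75-.5)
s=st()
def ov(p,box,fx,fy,jc,cc,zr,fn):
    x0,y0,x1,y1=box
    img=cv2.resize(p["image"][y0:y1,x0:x1][:,:,::-1],None,fx=fx,fy=fy,interpolation=2)
    T=lambda X:(lambda u,v:((u-x0+.5)*fx-.5,(v-y0+.5)*fy-.5))(*proj(p,X))
    a=np.radians(82)
    q=[T([jc[0]+33*(sx*np.cos(a)-sy*np.sin(a)),jc[1]+33*(sx*np.sin(a)+sy*np.cos(a)),80]) for sx,sy in((1,1),(1,-1),(-1,-1),(-1,1))]
    cv2.polylines(img,[np.int32(q)],True,(0,0,255),1)
    for z,r,col in ((zr+27,28,(0,255,0)),(zr,28,(0,255,255)),):
        cv2.polylines(img,[np.int32([T([cc[0]+r*np.cos(t),cc[1]+r*np.sin(t),z]) for t in np.linspace(0,6.28,60)])],True,col,1)
    cv2.polylines(img,[np.int32([T([jc[0]+23.5*np.cos(t),jc[1]+23.5*np.sin(t),95]) for t in np.linspace(0,6.28,60)])],True,(255,0,0),1)
    cv2.imwrite(fn,img)
e=s["eef_pos"]
ov(w,(225,100,415,260),4,3.75,e[:2],e[:2],e[2]+2,"pics/w16o.png")
ov(eyes.read_camera("scene"),(350,160,460,270),6.5,5.4,e[:2],e[:2],e[2]+2,"pics/s16o.png")
st()
```

```text
t 13.5 [599.7 197.5 120.8] [ 3.141 -0.013  3.089] F [ 1.4 -0.6 -1.3] M [ 0.05 -0.02 -0.03] op 55.5 j [ 0.21  0.6   1.63  0.01  0.92 -1.31]
t 13.55 [599.7 197.5 120.8] [ 3.141 -0.013  3.089] F [ 0.  -0.2 -1. ] M [ 0.04 -0.03  0.02] op 55.3 j [ 0.21  0.6   1.63  0.01  0.92 -1.31]
t 13.6 [599.7 197.5 120.9] [ 3.141 -0.013  3.089] F [-0.4 -0.4 -0.4] M [ 0.02 -0.06  0.05] op 55.4 j [ 0.21  0.6   1.63  0.01  0.92 -1.31]
```

View pics/w16o.png

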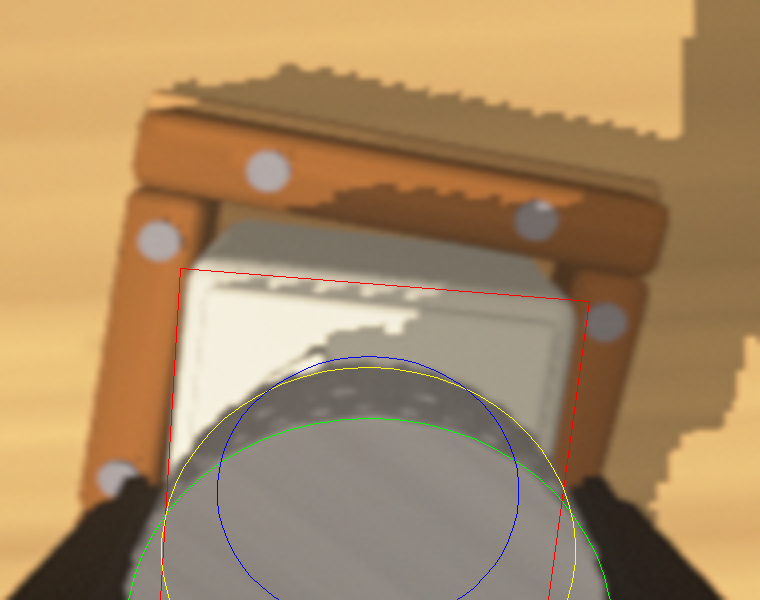

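View pics/s16o.png

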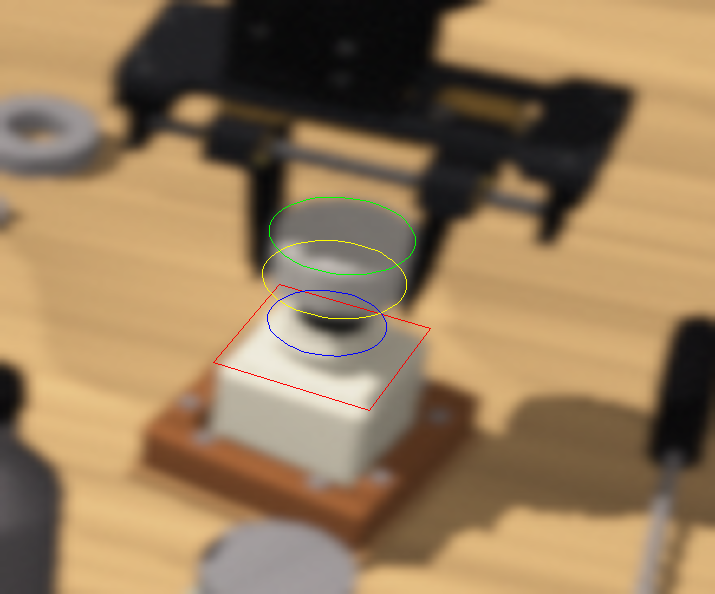

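Run:
```python
from h import *
p=eyes.read_camera("scene"); s=st(); e=s["eef_pos"]
x0,y0,x1,y1=365,185,445,260; f=9
base=cv2.resize(p["image"][y0:y1,x0:x1][:,:,::-1],None,fx=f,fy=f,interpolation=2)
cv2.imwrite("pics/s17.png",base[:600,:800])
T=lambda X:(lambda u,v:((u-x0+.5)*f-.5,(v-y0+.5)*f-.5))(*proj(p,X))
img=base.copy()
def sq(jc,yaw,h,z,col):
    a=np.radians(yaw); q=[T([jc[0]+h*(sx*np.cos(a)-sy*np.sin(a)),jc[1]+h*(sx*np.sin(a)+sy*np.cos(a)),z]) for sx,sy in((1,1),(1,-1),(-1,-1),(-1,1))]
    cv2.polylines(img,[np.int32(q)],True,col,1)
sq(e[:2],82,33,80,(0,0,255)); sq((599.8,195.7),76.1,36,36,(255,0,0)); sq((599.8,195.7),76.1,50.5,36,(255,0,0))
def ci(c,r,z,col): cv2.polylines(img,[np.int32([T([c[0]+r*np.cos(t),c[1]+r*np.sin(t),z]) for t in np.linspace(0,6.28,60)])],True,col,1)
ci(e[:2],28,e[2]+29,(0,255,0)); ci(e[:2],28,e[2]+2,(0,255,255)); ci(e[:2],18,99,(255,0,255)); ci(e[:2],23.5,93,(255,255,0))
cv2.imwrite("pics/s17o.png",img[:600,:800])
```

```text
t 13.65 [599.8 197.5 121. ] [ 3.141 -0.013  3.089] F [ 0.2 -0.6  0.6] M [ 0.02 -0.   -0.03] op 55.6 j [ 0.21  0.6   1.63  0.01  0.92 -1.31]
```

View pics/s17.png

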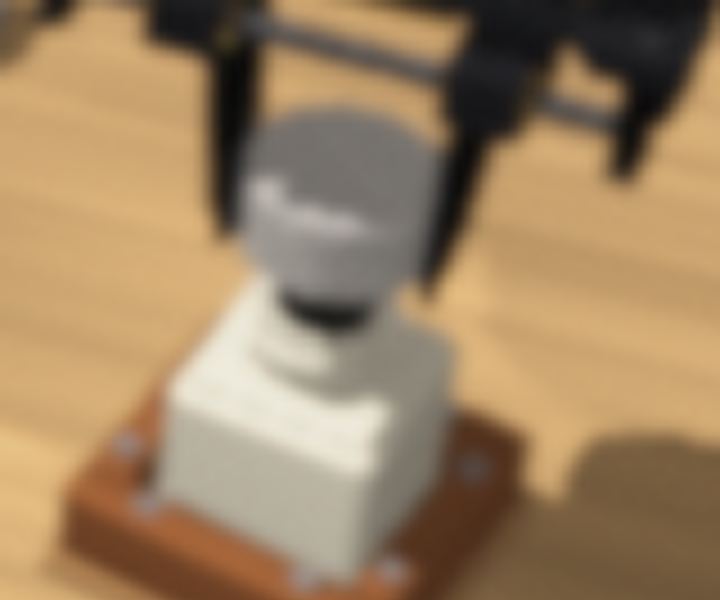

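View pics/s17o.png

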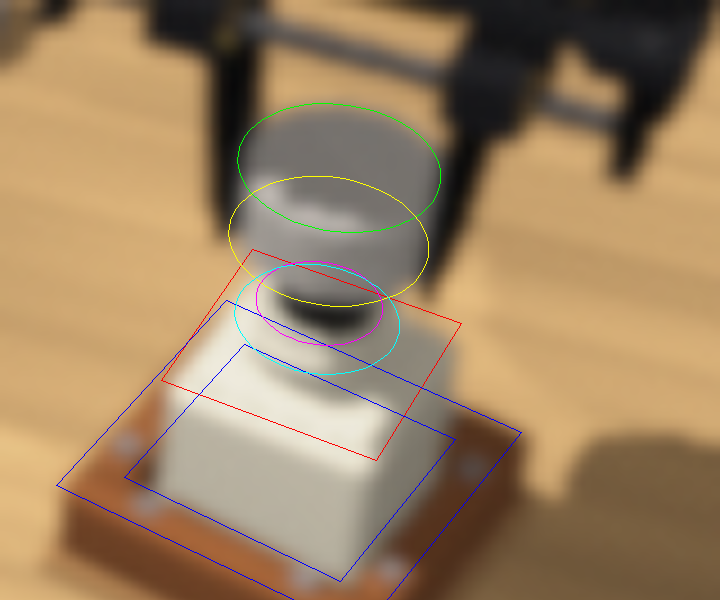

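Call:
send_rows(plan="-0.8 0 0 0 40; 0 0 0 0 40; 0 0 0 0 40; 0 0 0 0 40; 0 0 0 0 40")

```text
t: 14.15
eef_pos: [600.7, 197.5, 121.0]
tcp_rot: [3.141, -0.012, 3.089]
ft_force: [-0.6, -0.2, -0.3]
opening: 0.58
```

Run:
```python
from h import *
s=st(); print(s["qvel"].round(4)); p=eyes.read_camera("top"); s=st()
cv2.imwrite("pics/t18.png",p["image"][:,:,::-1])
```

```text
t 14.15 [600.7 197.5 121. ] [ 3.141 -0.012  3.089] F [-0.6 -0.2 -0.3] M [-0.05  0.01 -0.02] op 55.1 j [ 0.21  0.61  1.63  0.01  0.92 -1.31]
[ 0.0003  0.0001 -0.0017  0.0018 -0.0009  0.0007]
t 14.2 [600.7 197.5 121. ] [ 3.141 -0.012  3.089] F [ 0.1 -0.1 -0.4] M [-0.01  0.01 -0.02] op 55.1 j [ 0.21  0.61  1.63  0.01  0.92 -1.31]
```

View pics/t18.png

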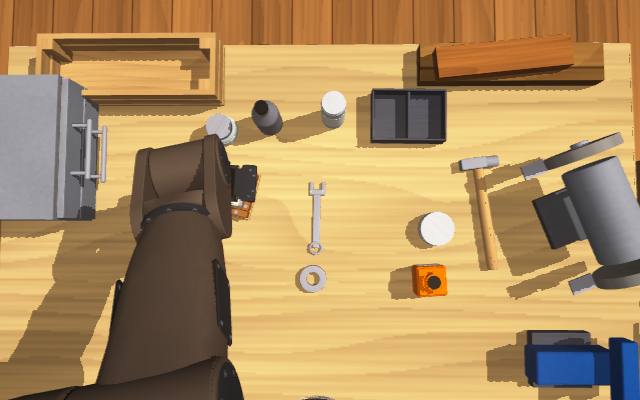

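The arm is still, and every bystander is where it was in the first picture: round jar (221,129), wrench (316,217), larger cap (436,229), orange jar (430,281).

Run:
```python
from cell import job_done
print(job_done())
```

```text
the job is handed in; nothing more can be done
None
```

The job was done as asked and handed in at about 14.2 s; no verdict was reported.

**What I did:** I lifted the white square jar by its closed cap and set it in the bracing frame. I let go so it could settle, then gripped the cap again. I turned it anticlockwise about 1.08 rad at the hand. The jar took up about 0.11 rad of that as slack in the frame, so the cap turned about 0.97 rad on the jar. I stopped once the torque fell from about 0.4–0.5 N m to near zero. The cap then lifted with only its own weight on the wrist, and I left it held above the mouth.

**Last checks:**
- **Pose:** the arm was still, with the tool at (600.7, 197.5, 121.0), tilted about 0.012 rad.
- **Grip:** the gripper opening was about 55 mm, which fits the 56 mm cap.
- **Height:** the cap's lower rim is about 24–25 mm above the mouth.
- **Jar and bystanders:** the jar stands in the frame, and the top view shows the other things where they were. The frame overlay agreed with the jar being fully down.

**What was less certain:**
- **Centring:** the scene camera showed about 1 pixel (roughly 2 mm) of disagreement between cap and jar. It could be a small sideways offset or the cap sitting slightly higher in the grip. The wrist camera and the pose where the cap came free suggest it is centred to about 1 mm.
- **Cap turn:** I never clearly saw the cap mark, so the turn comes from the hand angle, the measured jar angle, and the knurling not shifting in the grip.

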